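# Slide the tray onto the rails of its own colour

## Task

Take the tray lying on the black loading mat by its grip and slide it onto the rack rails of the same colour as the grip, fully home until the catch has sprung up behind it (at its grip side), then let go. Feel your way in gently: the rails and end stop are not exactly where the rack is measured, and the tray must not be rammed or forced against the rack. Leave the other tray on its white mat and everything else where it is.

Things in the scene. Friction and masses are not known exactly. Their poses are not given: they have to be found in the camera images.
- tray_blue: small flat stainless tray with a blue grip, about 0.3 kg. Origin: centre of the underside; z up, x away from the grip (that end enters the rack first). Pan 162 long (x), 176 wide (y); bottom 4 thick, flat throughout, its outer margins ride on the rails; walls to 18 high. Held by the grip, the far end may sag a little.
- grip_blue (a point): centre of the blue grip block of that tray: 140 before the tray's origin (its x=-140, y=0) and 28 above the underside. Upright block 50 long (x), 16 thick (y), 30 high (13 to 43 above the underside). Take it from above across its 16 mm, fingers closing along the tray's y.
- tray_yellow: small flat stainless tray with a yellow grip, about 0.3 kg. Origin: centre of the underside; z up, x away from the grip (that end enters the rack first). Pan 162 long (x), 176 wide (y); bottom 4 thick, flat throughout, its outer margins ride on the rails; walls to 18 high. Held by the grip, the far end may sag a little.
- grip_yellow (a point): centre of the yellow grip block of that tray: 140 before the tray's origin (its x=-140, y=0) and 28 above the underside. Upright block 50 long (x), 16 thick (y), 30 high (13 to 43 above the underside). Take it from above across its 16 mm, fingers closing along the tray's y.
- rack: open steel rack fixed to the table, 258 wide (y), 158 deep (x), top 158 above its origin. Axes: x inward from the open front (-x side) to the back, y sideways, z up. Rack height varies by 30. Two rail pairs, blue below yellow, on one rigid insert clamped anywhere within 16 sideways (y) of the rack's middle: this is NOT in the measured poses; feel or see it.
- rails_blue (a point): at the rack's middle (x=y=0), level with the ledge tops of the blue rails (55 above the rack's origin), where a tray's underside rests. Does not show the insert's sideways offset. Ledges 30 wide; side guides 16 high, 181 apart for the 176 wide tray. Home: tray's origin within 14 of here in depth, 19 sideways.
- rails_yellow (a point): at the rack's middle (x=y=0), level with the ledge tops of the yellow rails (110 above the rack's origin), where a tray's underside rests. Does not show the insert's sideways offset. Ledges 30 wide; side guides 16 high, 181 apart for the 176 wide tray. Home: tray's origin within 14 of here in depth, 19 sideways.
- mouth (a point): middle of the rack's mouth, rack x=-111, blue ledge height. Both pairs: side guides flare out 20 a side here, narrowing to 181 apart at x=-85. Ledges begin at x=-105, with a ramp in front that slopes down 10 to x=-123. Rubber end stops and catches are clamped together anywhere within 12 in depth (x), not measured; stop face about x=83, rigid.
- catch_blue (a joint): sprung blue catch, m: 0 = up (6 mm above the ledges), 0.006 = pressed flush by a tray over it. Ramped leaf 24 wide, 50 to the +y side of the insert's middle, its step 166 before the end stop. A tray slides over it (2 N up, 1 to 4 N against the slide); it springs up behind the tray's grip-side edge, leaving 4 mm of play to the stop, once the tray is fully in.
- catch_yellow (a joint): sprung yellow catch, m: 0 = up (6 mm above the ledges), 0.006 = pressed flush by a tray over it. Ramped leaf 24 wide, 50 to the +y side of the insert's middle, its step 166 before the end stop. A tray slides over it (2 N up, 1 to 4 N against the slide); it springs up behind the tray's grip-side edge, leaving 4 mm of play to the stop, once the tray is fully in.
- load (a point): centre of the top of the black loading mat (260 along the robot's x, 220 along y, 3 thick, fixed); the tray to be put away lies on it, its middle within 50 of this point.
- wait (a point): centre of the top of the white waiting mat (same size); the other tray lies on it and stays.
- bowl: steel mixing bowl, 170 across, 75 high, origin under its centre; a bystander
- oil: amber bottle, 60 across, 190 high, origin under its centre; a bystander
- jar: jar with red lid, 70 across, 90 high; a bystander
- cup: white cup, 72 across, 85 high; a bystander
- spoon: steel spoon with a wooden handle lying on the table; a bystander

How it is judged (in metres and radians):
On the way, in this order (a step that is already met when the one before it is completed fails the run):
1. the tray from the loading mat is lifted off it (((height (world z) of tray_blue above 0.02 m and horizontal distance between tray_yellow and wait below 0.09 m) or (height (world z) of tray_yellow above 0.02 m and horizontal distance between tray_blue and wait below 0.09 m))), for 0.1 s.
2. the tray is sliding in on the rails of its own colour, over their catch (((value of joint catch_blue above 0.0015 m and x of tray_blue in the frame of rack between -0.15 and -0.03 m and y of tray_blue in the frame of rack between -0.023 and 0.023 m and z of tray_blue in the frame of rack between 0.045 and 0.07 m) or (value of joint catch_yellow above 0.0015 m and x of tray_yellow in the frame of rack between -0.15 and -0.03 m and y of tray_yellow in the frame of rack between -0.023 and 0.023 m and z of tray_yellow in the frame of rack between 0.1 and 0.125 m))), for 0.1 s.
At the end, for the whole second after the job is handed in: The tray from the loading mat rests still, level and square (0.05 rad) on the rails of its own colour (height within 5 mm), within 20 mm of the rack's middle in depth and 23 mm sideways, the catch up again (under 2 mm) at its grip side; the other tray is on the waiting mat, moved under 30 mm (((x of tray_blue in the frame of rack between -0.02 and 0.02 m and y of tray_blue in the frame of rack between -0.023 and 0.023 m and z of tray_blue in the frame of rack between 0.05 and 0.06 m and angle between the x axis of tray_blue and the x axis of rack, either way round below 0.05 rad and angle between tray_blue's own z axis and vertical below 0.05 rad and value of joint catch_blue below 0.002 m and linear speed of tray_blue below 0.01 m/s and horizontal distance between tray_yellow and wait below 0.09 m and height (world z) of tray_yellow below 0.02 m and distance of tray_yellow from where it was at the start of the episode below 0.03 m) or (x of tray_yellow in the frame of rack between -0.02 and 0.02 m and y of tray_yellow in the frame of rack between -0.023 and 0.023 m and z of tray_yellow in the frame of rack between 0.105 and 0.115 m and angle between the x axis of tray_yellow and the x axis of rack, either way round below 0.05 rad and angle between tray_yellow's own z axis and vertical below 0.05 rad and value of joint catch_yellow below 0.002 m and linear speed of tray_yellow below 0.01 m/s and horizontal distance between tray_blue and wait below 0.09 m and height (world z) of tray_blue below 0.02 m and distance of tray_blue from where it was at the start of the episode below 0.03 m))); the robot touches nothing.
It fails at once if a tray is pressed against the rack with more than 30 N (contact force between any of tray_blue, tray_yellow and rack above 30 N).
It fails at once if a tray is tipped by more than 0.5 rad (angle between any of tray_blue, tray_yellow's own z axis and vertical above 0.5 rad).
It fails at once if a bystander is moved by more than 40 mm (distance of any of bowl, oil, jar, cup, spoon from where it was at the start of the episode above 0.04 m).
It also fails if it takes over 72 s, if anything falls off the work surface, if the arm or the gripper's body presses on something with over 40 N, if the wrist force passes 120 N, or if a joint passes its speed limit or range.

## Robot

A 7-joint arm with a two-finger parallel gripper is mounted at the origin on the work surface. World frame = base frame: x ahead of the robot, y to its left, z up, the work surface at z = 0. Lengths are in mm, angles in degrees, forces in N, time in s.
With the tool pointing down it reaches from about 400 to 900 mm from the base axis. Payload 5.5 kg.
Tool frame: the origin (TCP) lies at the very end of the fingers, on their centre line; the grasp point (between the pads) lies 19 mm behind it (r.tcp_to_grasp is the distance from the TCP to the grasp point, in mm); z points along the fingers, y is the line along which they close (so a half turn about z gives the same grasp; the last joint's range is limited). The gripper opens to 92 mm and grips with 3 to 60 N. Pads are 19 mm wide; open, the fingers measure 130 mm over their backs; the gripper's body (75 mm by 190 mm) begins 47 mm behind the grasp point.
Start: joints at [15.08, 28.699, -24.465, 88.831, 12.651, 65.22, -12.049], TCP at [650, 0.039, 189.729] pointing down, gripper open.
Joint ranges: [-164.97, 164.97], [-17.58, 116.51], [-87.97, 89.64], [11.32, 138.91], [-80.73, 260.73], [10.89, 115.49], [-147.41, 147.41]. Speed limits (degrees/s): [147.25, 147.25, 180, 180, 180, 180, 180].

## Interface

Orientations are given as [roll, pitch, yaw] about the fixed x, y, z axes, in that order (R = Rz(yaw) Ry(pitch) Rx(roll)).
In Python, from station import r gives the robot as it stands.
- The arm moves only by the tool send_rows, never from a script. Its argument "commands" is a list of rows, each an object of numbers: "tx", "ty", "tz": the shift along the tool's x, y, z in cm; "wx", "wy", "wz": the turn, a rotation vector about the tool's x, y, z in rad; "grip": the finger opening in cm, from 0 to 9.18. A call has exactly 8 rows; each row shifts and turns the commanded pose from where the row before left it, along the tool's axes as they then stand; what a row does not reach is not made up. A row lasts 1/12 s, in which the tool goes at most 41.7 mm and 7.16 degrees, less where a joint would pass 70% of its speed; a pose out of reach is approached as far as the arm can. A call is refused whole if a number of a shift passes 4.17 or a number of a turn 0.125, either way. A call with a gripper value outside its range is refused whole. The fingers move at their own pace and stop on an object; "force" is the grip in N (left out, the last holds). Time passes only in rows, so rows that do not move let the fingers close, or fill a call up. It gives the time, the measured TCP pose, the force, the opening and the grip force at its end, in the units of the state.
- r.sense(): the state, without advancing time (a new reading comes with each control period).
- r.grab_frame(name): name is "scene" or "side" or "wrist"; returns the picture (400x640x3 uint8, red, green, blue); there is no depth.
- r.get_calibration(name): a dict with "vertical_fov" (degrees; the focal length in pixels is half the picture's height over the tangent of half this angle, whatever the lens; pixels are square), "cx", "cy" (the principal point, pixels), "k1" (the pictures are not rectified: a ray, as slopes to the right and down, at radius r is drawn at 1 + k1 r^2 times it, then the intrinsics apply), "R" (3x3) and "t" (3): a world point X has camera coordinates R X + t. Camera axes: x right, y down, z forward; pixel columns grow to the right and rows downward; lengths in mm; the calibration is good to about 2 mm. A picture is of the moment at which its call begins: read the wrist's pose just before it. get_calibration takes no time and is no camera call; for the wrist camera it gives the pose at the moment of the call.
- r.hand_in(): hands the job in; it is judged then, once.
The state is a dict: "clock": time; "joint_pos": joint angles; "qd": joint speeds; "joint_efforts": joint torques, N m; "eef_pos": TCP position; "eef_rot": TCP orientation; "ft_force": force on the tool from outside, world axes, zero at the start; "ft_torque": the same for the moment, N m; "finger_gap": opening from 0.0 (shut) to 1.0 (fully open); "grip_force": force on a finger pad.
Only numpy, scipy, OpenCV 4.12 (cv2) and the standard library are available. Lean on these libraries where they do the work, as an engineer would, in place of code of your own. Each camera call takes 0.05 s, during which the arm holds its last target. There are 200 camera calls.

## Working session

There is one attempt and no reset: what is moved stays moved. The work goes in short steps, Python scripts to look and compute and a tool call to move; the robot and the scene stay as the last step left them, time stands still between calls to the robot, and variables do not carry over. Pictures are saved under pics/ and viewed, at most 10 in all, crops included, and the job is handed in when it is done.

Besides the shell and the picture viewer there is one more tool, called after ">>>" by a JSON object that holds its "method" and its "body". send_rows: Moves the arm, as the interface text tells. Its arguments: {"type":"object","properties":{"commands":{"type":"array","items":{"type":"object","properties":{"tx":{"type":"number"},"ty":{"type":"number"},"tz":{"type":"number"},"wx":{"type":"number"},"wy":{"type":"number"},"wz":{"type":"number"},"grip":{"type":"number"}}}},"force":{"type":"number"}},"required":["commands"]}

```bash
mkdir -p pics; ls; cat > h.py <<'E'
import numpy as np, cv2
from station import r
def K(c,h=400):
    f=h/2/np.tan(np.radians(c["vertical_fov"])/2); return f
def ray(c,u,v):
    f=K(c); d=np.array([(u-c["cx"])/f,(v-c["cy"])/f]); s=d.copy()
    for _ in range(20): s=d/(1+c["k1"]*(s@s))
    R=np.array(c["R"]);t=np.array(c["t"])
    return -R.T@t, R.T@np.array([s[0],s[1],1.])
def onz(c,u,v,z):
    o,d=ray(c,u,v); return o+d*(z-o[2])/d[2]
def proj(c,X):
    p=np.array(c["R"])@np.array(X,float)+np.array(c["t"]); s=p[:2]/p[2]; s=s*(1+c["k1"]*(s@s)); return s*K(c)+[c["cx"],c["cy"]]
def two(c1,p1,c2,p2):
    o1,d1=ray(c1,*p1);o2,d2=ray(c2,*p2)
    a=np.linalg.lstsq(np.stack([d1,-d2],1),o2-o1,rcond=None)[0]
    A=o1+a[0]*d1;B=o2+a[1]*d2; return (A+B)/2,np.linalg.norm(A-B)
E
python3 - <<'E'
from h import *
for n in ("scene","side","wrist"):
    c=r.get_calibration(n); print(n,{k:np.round(v,3).tolist() for k,v in c.items()})
    cv2.imwrite(f"pics/{n}0.png",cv2.cvtColor(r.grab_frame(n),cv2.COLOR_RGB2BGR))
print(r.sense())
E
```

```text
pics
scene {'vertical_fov': 55.846, 'cx': 315.891, 'cy': 204.437, 'k1': -0.011, 'R': [[-0.805, 0.593, 0.003], [0.464, 0.632, -0.621], [-0.371, -0.498, -0.784]], 't': [352.572, -292.385, 1555.076]}
side {'vertical_fov': 57.255, 'cx': 321.279, 'cy': 204.232, 'k1': -0.082, 'R': [[-0.881, -0.473, 0.006], [-0.314, 0.575, -0.756], [0.355, -0.668, -0.655]], 't': [548.392, 141.882, 917.687]}
wrist {'vertical_fov': 60.142, 'cx': 318.585, 'cy': 198.737, 'k1': -0.072, 'R': [[1.0, -0.001, -0.002], [-0.0, -0.965, 0.261], [-0.002, -0.261, -0.965]], 't': [-648.735, -33.094, 390.07]}
{'clock': 0.15, 'joint_pos': array([ 15.08056358,  28.74266386, -24.45515986,  88.87629098,
        12.65058072,  65.22179681, -12.04956622]), 'qd': array([-0.05038589, -0.12412526, -0.01280262, -0.17220022,  0.05271374,
       -0.02427798,  0.00633192]), 'joint_efforts': array([-7.47210433e-03, -5.67105460e+01, -5.82536548e+00, -2.79454994e+01,
       -6.86119194e-02,  2.65310478e-02,  1.03786256e-04]), 'eef_pos': array([ 6.49400273e+02, -3.73977520e-02,  1.88913414e+02]), 'eef_rot': array([-1.79912193e+02, -3.34944633e-03,  9.00009905e+01]), 'ft_force': array([ 0.66995478, -0.5886662 , -1.13264091]), 'ft_torque': array([-0.00057095, -0.02123592,  0.02048542]), 'grip_force': 0.0, 'finger_gap': 0.9976499651525044}
```

View pics/scene0.png

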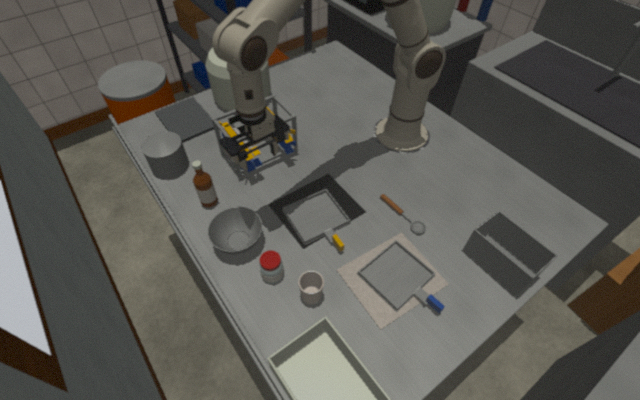

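View pics/side0.png

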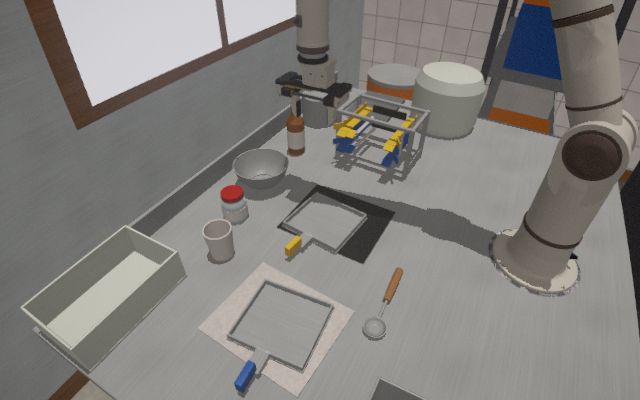

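The tray on the black mat is yellow: its grip is at scene (338,241) and side (293,246). The blue tray is on the white mat. The rack is near scene (257,140) and side (382,135).

```bash
cat > m.py <<'E'
from h import *
def masks(n,im=None):
    im=r.grab_frame(n) if im is None else im
    hsv=cv2.cvtColor(im,cv2.COLOR_RGB2HSV)
    return im,{"y":cv2.inRange(hsv,(20,140,90),(32,255,255)),"b":cv2.inRange(hsv,(105,130,50),(125,255,255))}
def blobs(m,mn=25):
    n,l,s,c=cv2.connectedComponentsWithStats(m); return [(s[i,4],np.round(c[i],1).tolist(),s[i,:4].tolist()) for i in range(1,n) if s[i,4]>mn]
E
python3 - <<'E'
from m import *
for n in("scene","side"):
    im=cv2.cvtColor(cv2.imread(f"pics/{n}0.png"),cv2.COLOR_BGR2RGB)
    _,m=masks(n,im)
    for k in m: print(n,k,blobs(m[k]))
cs=r.get_calibration("scene");cd=r.get_calibration("side")
print(two(cs,(338,241),cd,(293,246)))
for p in[(257,140),(320,215),(400,275)]: print(onz(cs,*p,0))
a=cv2.imread("pics/scene0.png")[80:190,190:330];b=cv2.imread("pics/side0.png")[75:185,310:450]
cv2.imwrite("pics/r0.png",cv2.resize(np.vstack([a,b]),None,fx=2.7,fy=2.7,interpolation=cv2.INTER_CUBIC) if 0 else cv2.resize(np.hstack([a,b]),None,fx=2.8,fy=2.8,interpolation=cv2.INTER_CUBIC))
E
```

```text
scene y [(np.int32(116), [228.3, 129.0], [219, 122, 18, 15]), (np.int32(36), [288.9, 139.0], [285, 134, 8, 9]), (np.int32(73), [252.4, 154.4], [246, 149, 14, 12]), (np.int32(79), [337.8, 240.8], [333, 234, 11, 15])]
scene b [(np.int32(78), [220.4, 4.1], [214, 0, 13, 12]), (np.int32(78), [242.0, 2.6], [236, 0, 14, 7]), (np.int32(249), [201.1, 73.7], [193, 62, 17, 27]), (np.int32(62), [286.3, 146.8], [280, 142, 13, 11]), (np.int32(32), [256.6, 162.1], [253, 159, 8, 7]), (np.int32(47), [250.1, 165.9], [247, 162, 7, 9]), (np.int32(73), [435.6, 301.9], [429, 296, 14, 13])]
side y [(np.int32(120), [363.3, 109.7], [354, 103, 19, 13]), (np.int32(338), [346.5, 127.2], [334, 117, 27, 21]), (np.int32(69), [407.6, 122.6], [402, 118, 11, 10]), (np.int32(221), [393.2, 141.3], [383, 130, 19, 22]), (np.int32(191), [292.7, 245.5], [285, 235, 16, 21])]
side b [(np.int32(2998), [533.6, 43.3], [503, 3, 58, 77]), (np.int32(99), [346.0, 146.1], [337, 138, 18, 14]), (np.int32(68), [387.8, 160.5], [382, 155, 12, 12]), (np.int32(207), [244.1, 373.7], [235, 361, 20, 26])]
(array([553.18456335, 274.62140951,  32.148628  ]), np.float64(5.179821614384436))
[ 500.41239116 -317.44786243    0.        ]
[521.74508791 137.26785862   0.        ]
[461.70266342 465.23356339   0.        ]
```

View pics/r0.png

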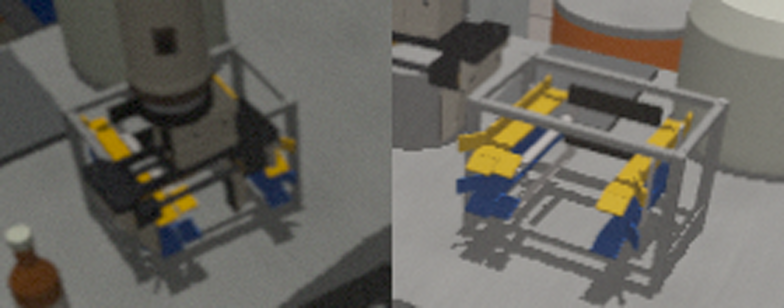

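View pics/wrist0.png

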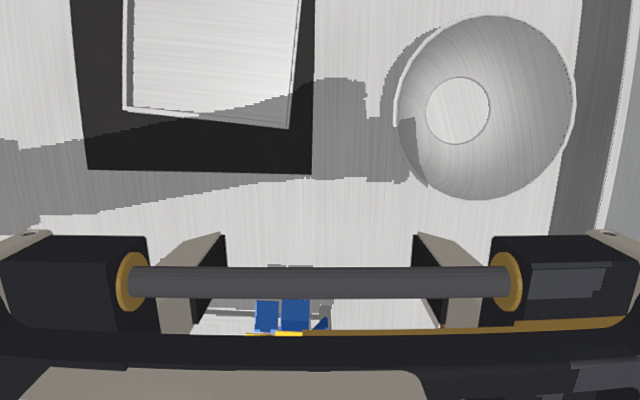

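>>> {"method": "send_rows", "body": {"commands": [{"tx": 2, "ty": -1.2, "tz": -1}, {"tx": 2.5, "ty": -1.2, "tz": -1}, {"tx": 2.5, "ty": -1.2, "tz": -1}, {"tx": 2.5, "ty": -1.2, "tz": -1}, {"tx": 2.5, "ty": -1.2, "tz": -1}, {"tx": 2.5, "ty": -1.2, "tz": -1}, {"tx": 2.5, "ty": -1.2}, {"tx": 2, "ty": -1.2}]}}

```text
$.commands[0]: bad value
```

```bash
python3 - <<'E'
from m import *
for n in("scene","side","wrist"):
    c=r.get_calibration(n); im,m=masks(n); np.save(f"{n}1.npy",c,allow_pickle=True)
    cv2.imwrite(f"pics/{n}1.png",cv2.cvtColor(im,cv2.COLOR_RGB2BGR))
    print(n,blobs(m["y"]))
    if n=="wrist":
        B=[b for b in blobs(m["y"],200)]
        print([onz(c,*b[1],43).round(1) for b in B], [cv2.minAreaRect(cv2.findNonZero(m["y"]))])
a=cv2.imread("pics/scene1.png")[80:190,190:330]
cv2.imwrite("pics/r1.png",cv2.resize(a,None,fx=5,fy=5,interpolation=cv2.INTER_CUBIC))
print(r.sense()["eef_pos"],r.sense()["eef_rot"])
E
```

```text
scene [(np.int32(115), [228.3, 129.1], [219, 122, 18, 16]), (np.int32(40), [288.7, 138.8], [285, 134, 8, 9]), (np.int32(74), [252.4, 154.3], [246, 149, 14, 12]), (np.int32(75), [337.7, 240.5], [333, 234, 11, 14])]
side [(np.int32(121), [363.3, 109.7], [354, 102, 19, 14]), (np.int32(337), [346.5, 127.3], [334, 117, 27, 22]), (np.int32(69), [407.6, 122.7], [402, 118, 11, 10]), (np.int32(221), [393.1, 141.3], [383, 130, 19, 22]), (np.int32(191), [292.8, 245.5], [285, 235, 16, 21])]
wrist [(np.int32(747), [128.5, 281.1], [116, 252, 32, 59]), (np.int32(703), [508.1, 281.1], [491, 252, 30, 59]), (np.int32(698), [551.6, 324.8], [476, 316, 148, 17]), (np.int32(106), [454.2, 330.8], [436, 329, 39, 5]), (np.int32(153), [290.8, 333.2], [275, 331, 36, 6]), (np.int32(27), [316.5, 332.3], [312, 331, 11, 4]), (np.int32(55), [333.8, 332.7], [324, 331, 23, 4]), (np.int32(74), [373.1, 332.3], [358, 331, 31, 4]), (np.int32(64), [400.9, 332.4], [390, 330, 26, 5]), (np.int32(52), [424.9, 331.4], [414, 330, 21, 5]), (np.int32(53), [257.3, 334.5], [245, 333, 26, 3])]
[array([ 434.6, -119. ,   43. ]), array([ 862.9, -119. ,   43. ]), array([ 928.4, -179.3,   43. ])] [((369.5, 294.0), (507.0, 84.0), 0.0)]
[6.49764300e+02 4.37037030e-03 1.89386375e+02] [-1.79964334e+02 -1.10134627e-03  9.00031794e+01]
```

View pics/r1.png

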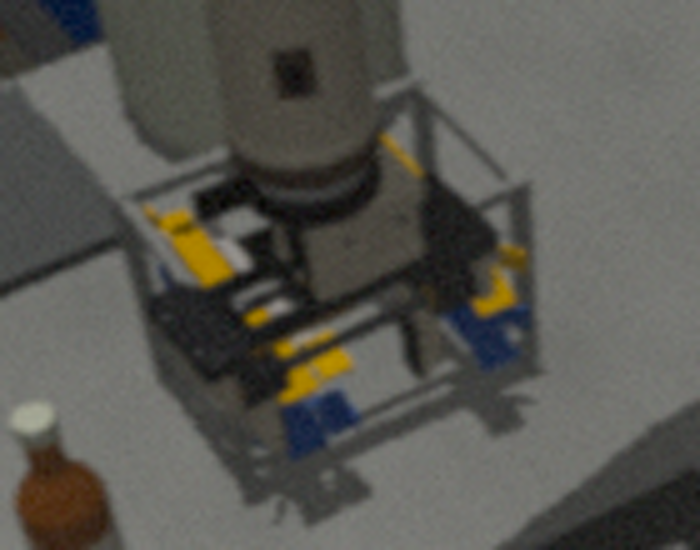

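View pics/wrist1.png

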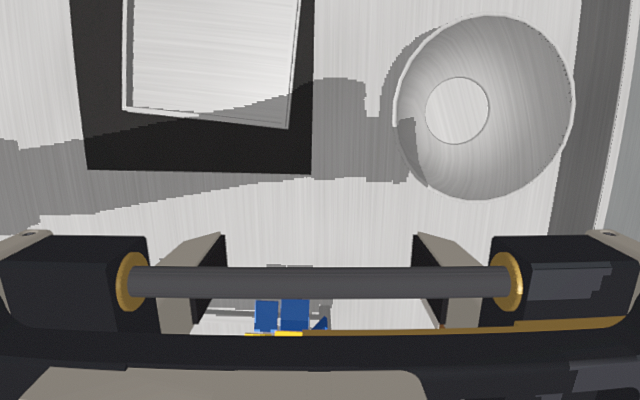

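The call was refused, most likely because each row needs every field, so the pictures are unchanged. I'll send full rows.

>>> {"method": "send_rows", "body": {"commands": [{"tx": 2, "ty": -1.2, "tz": -1, "wx": 0, "wy": 0, "wz": 0, "grip": 9.0}, {"tx": 2.5, "ty": -1.2, "tz": -1, "wx": 0, "wy": 0, "wz": 0, "grip": 9.0}, {"tx": 2.5, "ty": -1.2, "tz": -1, "wx": 0, "wy": 0, "wz": 0, "grip": 9.0}, {"tx": 2.5, "ty": -1.2, "tz": -1, "wx": 0, "wy": 0, "wz": 0, "grip": 9.0}, {"tx": 2.5, "ty": -1.2, "tz": -1, "wx": 0, "wy": 0, "wz": 0, "grip": 9.0}, {"tx": 2.5, "ty": -1.2, "tz": -1, "wx": 0, "wy": 0, "wz": 0, "grip": 9.0}, {"tx": 2.5, "ty": -1.2, "tz": 0, "wx": 0, "wy": 0, "wz": 0, "grip": 9.0}, {"tx": 2, "ty": -1.2, "tz": 0, "wx": 0, "wy": 0, "wz": 0, "grip": 9.0}]}}

```text
clock: 0.97
eef_pos: [553.5, 192.6, 250.8]
eef_rot: [179.9, -0.1, 90.1]
ft_force: [-0.4, 1.6, -0.2]
finger_gap: 0.979
grip_force: 0.0
```

```bash
python3 - <<'E'
from m import *
im={}
for n in("scene","side","wrist"):
    c=r.get_calibration(n); im[n],m=masks(n)
    cv2.imwrite(f"pics/{n}2.png",cv2.cvtColor(im[n],cv2.COLOR_RGB2BGR))
    if n=="wrist":
        B=blobs(m["y"],200); print(B)
        for b in B:
            x,y,w,h=b[2]; mm=m["y"][y:y+h,x:x+w]
            q=cv2.boxPoints(cv2.minAreaRect(cv2.findNonZero(mm)))+[x,y]
            print([onz(c,*p,43)[:2].round(1).tolist() for p in q])
    else: print(n,blobs(m["y"]))
rs=lambda a,s:cv2.resize(a,s,interpolation=cv2.INTER_CUBIC)
top=np.hstack([rs(im["scene"][80:190,190:330],(392,308)),rs(im["side"][75:185,310:450],(392,308))])
w=np.zeros((290,784,3),np.uint8); w[:,:464]=rs(im["wrist"],(464,290))
cv2.imwrite("pics/c2.png",cv2.cvtColor(np.vstack([top,w]),cv2.COLOR_RGB2BGR))
E
```

```text
scene [(np.int32(185), [267.6, 114.1], [258, 104, 20, 20]), (np.int32(134), [229.1, 130.0], [219, 122, 20, 17]), (np.int32(192), [284.3, 132.5], [274, 124, 21, 19]), (np.int32(243), [246.7, 150.7], [236, 141, 24, 20]), (np.int32(64), [338.5, 241.3], [333, 235, 11, 14])]
side [(np.int32(119), [363.4, 109.7], [355, 103, 18, 13]), (np.int32(227), [348.8, 128.9], [338, 118, 23, 21]), (np.int32(70), [407.6, 122.6], [402, 118, 11, 10]), (np.int32(220), [393.1, 141.2], [383, 130, 19, 22]), (np.int32(193), [292.6, 245.8], [285, 236, 16, 20])]
[(np.int32(606), [322.4, 97.0], [314, 75, 18, 45]), (np.int32(699), [131.6, 281.1], [119, 253, 31, 58]), (np.int32(666), [505.6, 281.1], [488, 253, 31, 58]), (np.int32(323), [561.6, 324.8], [523, 318, 79, 13])]
[[543.5, 252.0], [549.8, 300.3], [565.1, 298.5], [559.2, 250.1]]
[[276.0, -1.9], [297.2, 84.6], [334.4, 82.1], [315.6, -4.0]]
[[768.8, 85.4], [805.9, 88.5], [828.6, 2.2], [789.1, -0.6]]
[[836.4, -16.7], [957.1, -16.1], [962.8, -33.6], [840.4, -33.5]]
```

View pics/c2.png

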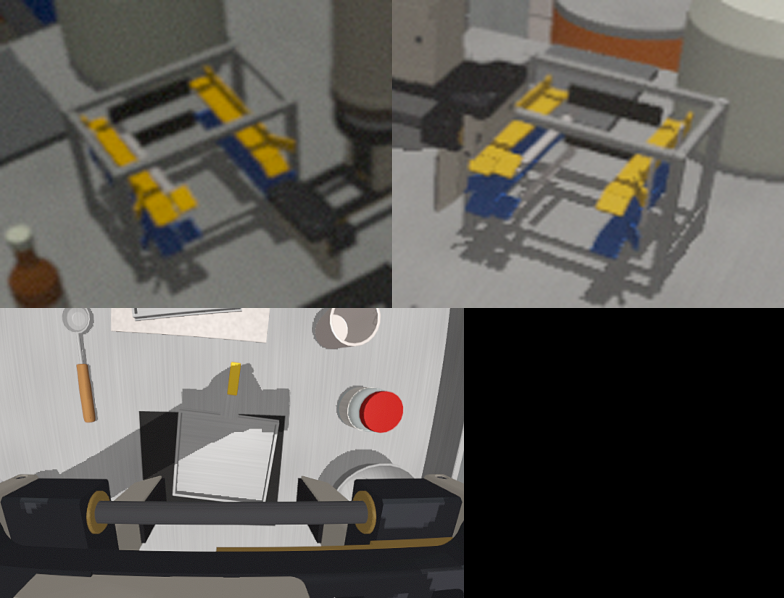

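The yellow grip top is 50 x 15.6 mm at about (554,275), with the tray's x axis at about -97.4°. The wrist picture agrees. The rack corners are readable in the scene and side views, so I'll triangulate them.

```bash
python3 - <<'E'
from m import *
cs=r.get_calibration("scene");cd=r.get_calibration("side");cw=r.get_calibration("wrist")
S=lambda x,y:(x/2.8+190,y/2.8+80)
D=lambda x,y:((x-392)/2.8+310,y/2.8+75)
P={}
for n,a,b in[("Fmx",(297,105),(684,156)),("Bmx",(235,47),(724,103)),("Bpx",(70,113),(533,60)),("Fpx",(116,172),(472,95))]:
    P[n],e=two(cs,S(*a),cd,D(*b)); print(n,P[n].round(1),round(e,1))
print([np.linalg.norm(P[a]-P[b]).round(1) for a,b in(("Fmx","Fpx"),("Bmx","Bpx"),("Fmx","Bmx"),("Fpx","Bpx"))])
print(sum(P.values())/4)
print(np.degrees(np.arctan2(*(P["Bmx"]-P["Fmx"])[1::-1])),np.degrees(np.arctan2(*(P["Bpx"]-P["Fpx"])[1::-1])),np.degrees(np.arctan2(*(P["Fpx"]-P["Fmx"])[1::-1])),np.degrees(np.arctan2(*(P["Bpx"]-P["Bmx"])[1::-1])))
# tray corners in wrist (wall tops z=21)
W=lambda x,y:(x*640/464,(y-308)*400/290)
for p in[(186,411),(279,418),(174,497),(265,503)]: print(onz(cw,*W(*p),21).round(1))
print(onz(cw,322.4,97,46))
E
```

```text
Fmx [ 406.8 -162.9  173.9] 7.4
Bmx [ 404.  -315.1  170.3] 3.8
Bpx [ 646.4 -327.6  163.8] 0.5
Fpx [ 657.9 -178.9  177.8] 0.3
[np.float64(251.6), np.float64(242.7), np.float64(152.2), np.float64(149.8)]
[ 528.75725354 -246.14062888  171.45715836]
-91.03286316262103 -94.42322537908528 -3.6375770069666187 -2.968241690039095
[476.5 219.2  21. ]
[634.1 208.1  21. ]
[447.3  60.9  21. ]
[616.7  49.5  21. ]
[556.42648332 272.1247257   46.        ]
```

>>> {"method": "send_rows", "body": {"commands": [{"tx": 2.8, "ty": 0.1, "tz": 0, "wx": 0, "wy": 0, "wz": 0, "grip": 6.0}, {"tx": 2.8, "ty": 0, "tz": 0, "wx": 0, "wy": 0, "wz": 0, "grip": 6.0}, {"tx": 2.8, "ty": 0, "tz": 0, "wx": 0, "wy": 0, "wz": 0, "grip": 6.0}, {"tx": 0, "ty": 0, "tz": 0, "wx": 0, "wy": 0, "wz": 0.113, "grip": 6.0}, {"tx": 0, "ty": 0, "tz": 3, "wx": 0, "wy": 0, "wz": 0, "grip": 6.0}, {"tx": 0, "ty": 0, "tz": 3, "wx": 0, "wy": 0, "wz": 0, "grip": 6.0}, {"tx": 0, "ty": 0, "tz": 3, "wx": 0, "wy": 0, "wz": 0, "grip": 6.0}, {"tx": 0, "ty": 0, "tz": 3, "wx": 0, "wy": 0, "wz": 0, "grip": 6.0}]}}

```text
clock: 1.78
eef_pos: [556.1, 272.3, 128.4]
eef_rot: [179.9, 0.0, 83.4]
ft_force: [0.9, -0.0, 0.2]
finger_gap: 0.652
grip_force: 0.0
```

```bash
python3 - <<'E'
from m import *
c=r.get_calibration("wrist"); im,m=masks("wrist")
x=m["y"].copy(); B=blobs(x,200); print(B)
for b in B:
    X,y,w,h=b[2]; q=cv2.boxPoints(cv2.minAreaRect(cv2.findNonZero(x[y:y+h,X:X+w])))+[X,y]
    print([onz(c,*p,46)[:2].round(1).tolist() for p in q])
s=r.sense();print(s["eef_pos"],s["eef_rot"],s["ft_force"])
cv2.imwrite("pics/w3.png",cv2.cvtColor(im,cv2.COLOR_RGB2BGR))
E
```

```text
[(np.int32(1140), [316.0, 184.9], [307, 155, 19, 61]), (np.int32(463), [189.3, 282.6], [181, 254, 22, 58]), (np.int32(450), [447.9, 282.7], [435, 254, 23, 58])]
[[550.3, 304.2], [564.7, 302.5], [559.1, 252.1], [544.0, 253.8]]
[[413.7, 174.3], [430.3, 231.1], [448.1, 228.2], [432.6, 171.3]]
[[650.8, 204.7], [669.0, 203.5], [672.3, 144.2], [652.9, 145.6]]
[552.10883922 269.85698644 121.64197343] [-179.55915817    0.34106333   83.41556226] [-1.69611896 -1.78739693 -4.22659919]
```

The grip centre is at (554.5,278) with yaw 83.4°, so the alignment is good. I'll shift 4 mm along tool x, go down and close.

>>> {"method": "send_rows", "body": {"commands": [{"tx": 0.4, "ty": 0, "tz": 2.5, "wx": 0, "wy": 0, "wz": 0, "grip": 6.0}, {"tx": 0, "ty": 0, "tz": 2.5, "wx": 0, "wy": 0, "wz": 0, "grip": 6.0}, {"tx": 0, "ty": 0, "tz": 2.5, "wx": 0, "wy": 0, "wz": 0, "grip": 6.0}, {"tx": 0, "ty": 0, "tz": 1.8, "wx": 0, "wy": 0, "wz": 0, "grip": 6.0}, {"tx": 0, "ty": 0, "tz": 1.3, "wx": 0, "wy": 0, "wz": 0, "grip": 6.0}, {"tx": 0, "ty": 0, "tz": 1.0, "wx": 0, "wy": 0, "wz": 0, "grip": 6.0}, {"tx": 0, "ty": 0, "tz": 0, "wx": 0, "wy": 0, "wz": 0, "grip": 6.0}, {"tx": 0, "ty": 0, "tz": 0, "wx": 0, "wy": 0, "wz": 0, "grip": 6.0}]}}

```text
clock: 2.5
eef_pos: [555.9, 277.9, 14.1]
eef_rot: [180.0, 0.0, 83.5]
ft_force: [0.4, 0.0, 0.0]
finger_gap: 0.651
grip_force: 0.0
```

>>> {"method": "send_rows", "body": {"commands": [{"tx": 0, "ty": 0, "tz": 0, "wx": 0, "wy": 0, "wz": 0, "grip": 1.0}, {"tx": 0, "ty": 0, "tz": 0, "wx": 0, "wy": 0, "wz": 0, "grip": 1.0}, {"tx": 0, "ty": 0, "tz": 0, "wx": 0, "wy": 0, "wz": 0, "grip": 1.0}, {"tx": 0, "ty": 0, "tz": 0, "wx": 0, "wy": 0, "wz": 0, "grip": 1.0}, {"tx": 0, "ty": 0, "tz": 0, "wx": 0, "wy": 0, "wz": 0, "grip": 1.0}, {"tx": 0, "ty": 0, "tz": 0, "wx": 0, "wy": 0, "wz": 0, "grip": 1.0}, {"tx": 0, "ty": 0, "tz": 0, "wx": 0, "wy": 0, "wz": 0, "grip": 1.0}, {"tx": 0, "ty": 0, "tz": 0, "wx": 0, "wy": 0, "wz": 0, "grip": 1.0}], "force": 50}}

```text
clock: 3.17
eef_pos: [555.4, 278.0, 13.8]
eef_rot: [180.0, -0.0, 83.5]
ft_force: [-0.2, -0.5, 0.9]
finger_gap: 0.135
grip_force: 0.0
```

>>> {"method": "send_rows", "body": {"commands": [{"tx": 0, "ty": 0, "tz": 0, "wx": 0, "wy": 0, "wz": 0, "grip": 0.5}, {"tx": 0, "ty": 0, "tz": 0, "wx": 0, "wy": 0, "wz": 0, "grip": 0.5}, {"tx": 0, "ty": 0, "tz": 0, "wx": 0, "wy": 0, "wz": 0, "grip": 0.5}, {"tx": 0, "ty": 0, "tz": 0, "wx": 0, "wy": 0, "wz": 0, "grip": 0.5}, {"tx": 0, "ty": 0, "tz": 0, "wx": 0, "wy": 0, "wz": 0, "grip": 0.5}, {"tx": 0, "ty": 0, "tz": 0, "wx": 0, "wy": 0, "wz": 0, "grip": 0.5}, {"tx": 0, "ty": 0, "tz": 0, "wx": 0, "wy": 0, "wz": 0, "grip": 0.5}, {"tx": 0, "ty": 0, "tz": 0, "wx": 0, "wy": 0, "wz": 0, "grip": 0.5}], "force": 50}}

```text
clock: 3.83
eef_pos: [555.4, 278.0, 13.7]
eef_rot: [-180.0, -0.0, 83.5]
ft_force: [-0.5, 0.1, -0.3]
finger_gap: 0.052
grip_force: 0.0
```

```bash
python3 - <<'E'
from m import *
for n in("side","wrist"):
    c=r.get_calibration(n); im,m=masks(n); print(blobs(m["y"],40))
    cv2.imwrite(f"pics/{n}4.png",cv2.cvtColor(im,cv2.COLOR_RGB2BGR))
s=r.sense();print(s["eef_pos"],s["finger_gap"],s["grip_force"])
E
```

```text
[(np.int32(119), [363.4, 109.7], [354, 103, 19, 13]), (np.int32(341), [346.5, 127.3], [334, 117, 27, 22]), (np.int32(67), [407.5, 122.5], [402, 118, 11, 10]), (np.int32(220), [393.2, 141.3], [383, 130, 19, 22]), (np.int32(144), [291.8, 247.9], [285, 239, 17, 18])]
[(np.int32(1587), [317.5, 220.6], [302, 192, 32, 75]), (np.int32(165), [300.1, 281.2], [298, 255, 6, 52]), (np.int32(41), [336.4, 261.4], [334, 254, 5, 15]), (np.int32(139), [337.1, 290.4], [334, 268, 6, 45]), (np.int32(108), [449.4, 328.3], [438, 323, 26, 11]), (np.int32(45), [351.4, 330.6], [344, 325, 15, 10]), (np.int32(82), [383.8, 330.2], [375, 325, 22, 10]), (np.int32(86), [414.4, 327.5], [401, 324, 23, 10]), (np.int32(60), [430.7, 329.4], [425, 324, 14, 10]), (np.int32(90), [175.2, 330.5], [157, 328, 38, 6]), (np.int32(81), [221.2, 331.5], [205, 329, 36, 6]), (np.int32(44), [280.7, 331.8], [271, 330, 20, 5])]
[555.45512265 278.01243301  13.73378181] 0.057559396978549046 0.0
```

View pics/wrist4.png

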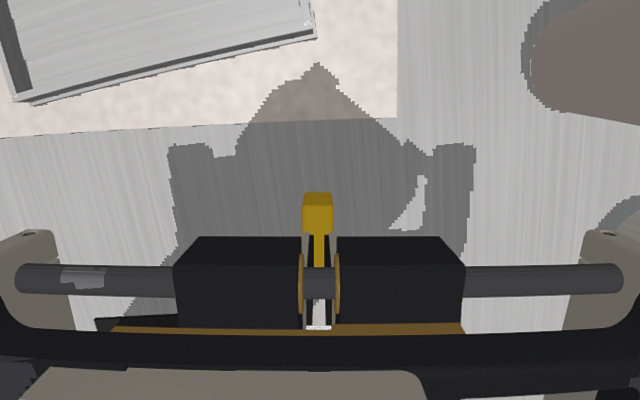

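The picture shows the block's outer end in front of the fingers at px (302-333, 192-234), with yellow visible through the narrow gap behind it. I'll check by projection where the block should appear.

```bash
python3 - <<'E'
from m import *
c=r.get_calibration("wrist")
print("cam",-np.array(c["R"]).T@np.array(c["t"]))
for p in[(302,192),(333,192),(302,206),(333,206),(302,234),(333,234),(313,234),(326,234),(313,266),(326,266)]: print(p,onz(c,*p,46).round(1)[:2],onz(c,*p,16).round(1)[:2])
u=np.array([.113,.994,0]);v=np.array([.994,-.113,0]);t=np.array([555.4,278,0])
for z in(14,46,60,80):
  print(z,[proj(c,t+u*a+v*b+[0,0,z]).round(0).tolist() for a,b in((10,-8),(10,8),(-10,8),(25,8),(25,-8))])
im=cv2.imread("pics/wrist4.png")[180:340,250:390]; cv2.imwrite("pics/w4c.png",cv2.resize(im,None,fx=3.75,fy=3.75,interpolation=cv2.INTER_CUBIC))
E
```

```text
cam [563.15264997 347.33601939 208.99727434]
(302, 192) [550.5 307.7] [548.2 300.5]
(333, 192) [565.5 306. ] [565.9 298.4]
(302, 206) [549.6 300.7] [547.1 292.1]
(333, 206) [564.8 299. ] [565.1 290.1]
(302, 234) [547.8 286.1] [544.9 274.9]
(333, 234) [563.3 284.4] [563.3 272.8]
(313, 234) [553.3 285.5] [551.5 274.1]
(326, 234) [559.8 284.8] [559.2 273.3]
(313, 266) [551.2 267.9] [549.  253.3]
(326, 266) [557.9 267.2] [556.9 252.4]
14 [[305.0, 210.0], [332.0, 210.0], [332.0, 242.0], [333.0, 185.0], [305.0, 185.0]]
46 [[303.0, 229.0], [335.0, 229.0], [334.0, 265.0], [335.0, 200.0], [303.0, 200.0]]
60 [[302.0, 239.0], [336.0, 239.0], [336.0, 278.0], [337.0, 208.0], [301.0, 208.0]]
80 [[299.0, 258.0], [339.0, 258.0], [338.0, 301.0], [339.0, 223.0], [299.0, 223.0]]
```

View pics/w4c.png

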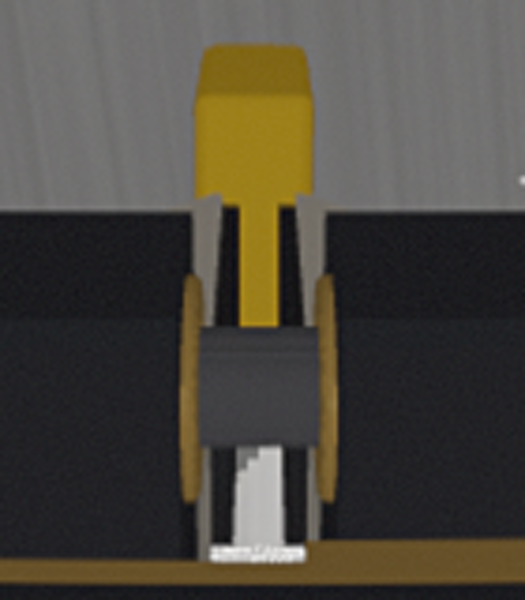

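The fingers do straddle the block where planned, but the gap reads smaller than the block. A small test lift will tell.

>>> {"method": "send_rows", "body": {"commands": [{"tx": 0, "ty": 0, "tz": -0.3, "wx": 0, "wy": 0, "wz": 0, "grip": 0}, {"tx": 0, "ty": 0, "tz": -0.4, "wx": 0, "wy": 0, "wz": 0, "grip": 0}, {"tx": 0, "ty": 0, "tz": -0.5, "wx": 0, "wy": 0, "wz": 0, "grip": 0}, {"tx": 0, "ty": 0, "tz": -0.5, "wx": 0, "wy": 0, "wz": 0, "grip": 0}, {"tx": 0, "ty": 0, "tz": 0, "wx": 0, "wy": 0, "wz": 0, "grip": 0}, {"tx": 0, "ty": 0, "tz": 0, "wx": 0, "wy": 0, "wz": 0, "grip": 0}, {"tx": 0, "ty": 0, "tz": 0, "wx": 0, "wy": 0, "wz": 0, "grip": 0}, {"tx": 0, "ty": 0, "tz": 0, "wx": 0, "wy": 0, "wz": 0, "grip": 0}], "force": 55}}

```text
clock: 4.6
eef_pos: [555.3, 277.8, 30.6]
eef_rot: [-180.0, 0.0, 83.5]
ft_force: [-0.2, -0.4, 0.2]
finger_gap: 0.003
grip_force: 0.0
```

```bash
python3 - <<'E'
from m import *
for n in("side","scene","wrist"):
    c=r.get_calibration(n); im,m=masks(n); print([b for b in blobs(m["y"],40)])
    cv2.imwrite(f"pics/{n}5.png",cv2.cvtColor(im,cv2.COLOR_RGB2BGR))
s=r.sense();print(s["eef_pos"],s["eef_rot"],s["finger_gap"],s["grip_force"],s["ft_force"],s["ft_torque"])
E
```

```text
[(np.int32(120), [363.3, 109.7], [354, 103, 19, 13]), (np.int32(341), [346.5, 127.2], [334, 117, 27, 21]), (np.int32(70), [407.6, 122.6], [402, 118, 11, 10]), (np.int32(223), [393.2, 141.3], [383, 130, 19, 22]), (np.int32(194), [292.6, 245.9], [285, 236, 17, 21])]
[(np.int32(187), [267.7, 114.1], [258, 104, 20, 20]), (np.int32(132), [229.2, 130.1], [219, 122, 20, 17]), (np.int32(189), [284.2, 132.6], [274, 124, 21, 19]), (np.int32(238), [246.8, 150.6], [236, 141, 24, 20])]
[(np.int32(1405), [317.7, 211.0], [304, 185, 29, 82]), (np.int32(58), [310.2, 264.7], [308, 254, 5, 22]), (np.int32(165), [327.4, 283.8], [325, 255, 5, 58]), (np.int32(106), [309.7, 293.6], [308, 276, 5, 37]), (np.int32(256), [424.2, 328.5], [396, 323, 56, 12]), (np.int32(181), [341.5, 329.5], [318, 325, 48, 10]), (np.int32(74), [374.4, 328.9], [367, 324, 17, 11]), (np.int32(52), [389.9, 329.0], [383, 324, 13, 10]), (np.int32(43), [174.8, 330.3], [167, 328, 17, 6]), (np.int32(49), [196.2, 330.9], [186, 329, 20, 5]), (np.int32(44), [229.8, 331.8], [220, 329, 20, 6]), (np.int32(44), [279.7, 332.1], [271, 330, 19, 5])]
[555.2373477  277.91754292  30.44217738] [-1.79975314e+02  1.22053531e-02  8.35290755e+01] 0.0031854965179263068 0.0 [0.28348069 0.71538519 0.36539138] [0.02197579 0.00961401 0.03304882]
```

The lift did nothing: the fingers closed above or beside the block. I'll use one composite with the reported TCP projected (magenta, with +42 mm in green) to see where the finger ends really are.

```bash
python3 - <<'E'
from m import *
rs=lambda a,s:cv2.resize(a,s,interpolation=cv2.INTER_CUBIC)
t=np.array([555.2,277.9,30.5]);out=[]
for n in("side","scene"):
    c=r.get_calibration(n); a=cv2.imread(f"pics/{n}5.png"); p=proj(c,t); x0,y0=int(p[0])-50,int(p[1])-50
    b=rs(a[y0:y0+75,x0:x0+100],(400,300))
    for z,col in((0,(255,0,255)),(42,(0,255,0))):
        q=(proj(c,t+[0,0,z])-[x0,y0])*4; cv2.drawMarker(b,tuple(int(v) for v in q),col,1,10,1)
    out.append(b)
u=np.array([.113,.994,0]);v=np.array([.994,-.113,0]);o2=[]
for f,(x,y,z),g in(("wrist5",t,0),("wrist0",None,0)):
    a=cv2.imread(f"pics/{f}.png"); o2.append(rs(a[150:390,160:480],(400,300)))
cv2.imwrite("pics/t5.png",np.vstack([np.hstack(out),np.hstack(o2)])) if 0 else None
a=cv2.imread("pics/wrist5.png"); o2=[rs(a[150:390,160:480],(400,300)),rs(cv2.imread("pics/w3.png")[150:390,160:480],(400,300))]
cv2.imwrite("pics/t5.png",np.vstack([np.hstack(out),np.hstack(o2)]))
E
```

```text
Traceback (most recent call last):
TypeError: cannot unpack non-iterable NoneType object
```

```bash
python3 - <<'E'
from m import *
rs=lambda a,s:cv2.resize(a,s,interpolation=cv2.INTER_CUBIC)
t=np.array([555.2,277.9,30.5]);out=[]
for n in("side","scene"):
    c=r.get_calibration(n); a=cv2.imread(f"pics/{n}5.png"); p=proj(c,t); x0,y0=int(p[0])-50,int(p[1])-50
    b=rs(a[y0:y0+75,x0:x0+100],(400,300))
    for z,col in((0,(255,0,255)),(42,(0,255,0))):
        q=(proj(c,t+[0,0,z])-[x0,y0])*4; cv2.drawMarker(b,tuple(int(v) for v in q),col,1,10,1)
    out.append(b)
o2=[rs(cv2.imread(f"pics/{f}.png")[150:390,160:480],(400,300)) for f in("wrist5","w3")]
cv2.imwrite("pics/t5.png",np.vstack([np.hstack(out),np.hstack(o2)]))
E
```

```text
(no output)
```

View pics/t5.png

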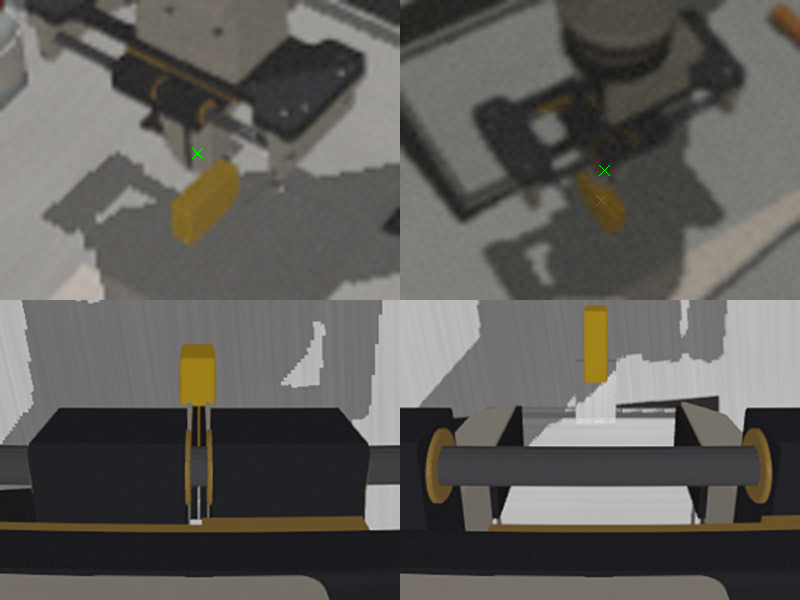

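The side crop shows the finger ends at the green mark, about 42 mm above the reported TCP, and the wrist view agrees (front pad edge at +41.5 mm). The fingers closed above the block, so I'll open, go about 56 mm lower gently while watching force, and print tcp_to_grasp.

>>> {"method": "send_rows", "body": {"commands": [{"tx": 0, "ty": 0, "tz": 0, "wx": 0, "wy": 0, "wz": 0, "grip": 6.0}, {"tx": 0, "ty": 0, "tz": 0, "wx": 0, "wy": 0, "wz": 0, "grip": 6.0}, {"tx": 0, "ty": 0, "tz": 0, "wx": 0, "wy": 0, "wz": 0, "grip": 6.0}, {"tx": 0, "ty": 0, "tz": 0, "wx": 0, "wy": 0, "wz": 0, "grip": 6.0}, {"tx": 0, "ty": 0, "tz": 0, "wx": 0, "wy": 0, "wz": 0, "grip": 6.0}, {"tx": 0, "ty": 0, "tz": 0.8, "wx": 0, "wy": 0, "wz": 0, "grip": 6.0}, {"tx": 0, "ty": 0, "tz": 0.8, "wx": 0, "wy": 0, "wz": 0, "grip": 6.0}, {"tx": 0, "ty": 0, "tz": 0, "wx": 0, "wy": 0, "wz": 0, "grip": 6.0}]}}

```text
clock: 5.42
eef_pos: [554.0, 277.0, 12.5]
eef_rot: [-179.8, 0.1, 83.5]
ft_force: [-0.1, -0.6, -0.5]
finger_gap: 0.536
grip_force: 0.0
```

```bash
python3 - <<'E'
from m import *
print(r.tcp_to_grasp, r.sense()["eef_pos"], r.sense()["finger_gap"])
E
```

```text
18.8 [554.02168303 277.04451665  12.53226166] 0.5358552059789011
```

>>> {"method": "send_rows", "body": {"commands": [{"tx": 0, "ty": 0, "tz": 0.4, "wx": 0, "wy": 0, "wz": 0, "grip": 6.0}, {"tx": 0, "ty": 0, "tz": 0.4, "wx": 0, "wy": 0, "wz": 0, "grip": 6.0}, {"tx": 0, "ty": 0, "tz": 0.3, "wx": 0, "wy": 0, "wz": 0, "grip": 6.0}, {"tx": 0, "ty": 0, "tz": 0.2, "wx": 0, "wy": 0, "wz": 0, "grip": 6.0}, {"tx": 0, "ty": 0, "tz": 0.2, "wx": 0, "wy": 0, "wz": 0, "grip": 6.0}, {"tx": 0, "ty": 0, "tz": 0, "wx": 0, "wy": 0, "wz": 0, "grip": 6.0}, {"tx": 0, "ty": 0, "tz": 0, "wx": 0, "wy": 0, "wz": 0, "grip": 6.0}, {"tx": 0, "ty": 0, "tz": 0, "wx": 0, "wy": 0, "wz": 0, "grip": 6.0}]}}

```text
clock: 6.08
eef_pos: [555.6, 278.1, -0.1]
eef_rot: [180.0, -0.0, 83.5]
ft_force: [0.5, 0.2, 0.2]
finger_gap: 0.656
grip_force: 0.0
```

No contact at reported z = 0, so the finger ends really are higher. I'll go down another 25 mm and then close.

>>> {"method": "send_rows", "body": {"commands": [{"tx": 0, "ty": 0, "tz": 0.4, "wx": 0, "wy": 0, "wz": 0, "grip": 6.0}, {"tx": 0, "ty": 0, "tz": 0.4, "wx": 0, "wy": 0, "wz": 0, "grip": 6.0}, {"tx": 0, "ty": 0, "tz": 0.4, "wx": 0, "wy": 0, "wz": 0, "grip": 6.0}, {"tx": 0, "ty": 0, "tz": 0.4, "wx": 0, "wy": 0, "wz": 0, "grip": 6.0}, {"tx": 0, "ty": 0, "tz": 0.4, "wx": 0, "wy": 0, "wz": 0, "grip": 6.0}, {"tx": 0, "ty": 0, "tz": 0.3, "wx": 0, "wy": 0, "wz": 0, "grip": 6.0}, {"tx": 0, "ty": 0, "tz": 0.2, "wx": 0, "wy": 0, "wz": 0, "grip": 6.0}, {"tx": 0, "ty": 0, "tz": 0, "wx": 0, "wy": 0, "wz": 0, "grip": 6.0}]}}

```text
clock: 6.75
eef_pos: [555.0, 277.8, -25.9]
eef_rot: [-180.0, 0.0, 83.5]
ft_force: [0.3, -1.0, 0.6]
finger_gap: 0.652
grip_force: 0.0
```

>>> {"method": "send_rows", "body": {"commands": [{"tx": 0, "ty": 0, "tz": 0, "wx": 0, "wy": 0, "wz": 0, "grip": 0.5}, {"tx": 0, "ty": 0, "tz": 0, "wx": 0, "wy": 0, "wz": 0, "grip": 0.5}, {"tx": 0, "ty": 0, "tz": 0, "wx": 0, "wy": 0, "wz": 0, "grip": 0.5}, {"tx": 0, "ty": 0, "tz": 0, "wx": 0, "wy": 0, "wz": 0, "grip": 0.5}, {"tx": 0, "ty": 0, "tz": 0, "wx": 0, "wy": 0, "wz": 0, "grip": 0.5}, {"tx": 0, "ty": 0, "tz": 0, "wx": 0, "wy": 0, "wz": 0, "grip": 0.5}, {"tx": 0, "ty": 0, "tz": 0, "wx": 0, "wy": 0, "wz": 0, "grip": 0.5}, {"tx": 0, "ty": 0, "tz": 0, "wx": 0, "wy": 0, "wz": 0, "grip": 0.5}], "force": 55}}

```text
clock: 7.42
eef_pos: [555.3, 278.0, -25.2]
eef_rot: [-180.0, 0.0, 83.5]
ft_force: [-0.6, -0.4, -0.4]
finger_gap: 0.17
grip_force: 55.0
```

The block is gripped: gap 15.6 mm at 55 N. Next I'll measure the yellow rails from the stored, unoccluded scene and side pictures, casting mask pixels onto the ledge plane. The two cameras sit on opposite sides, so their agreement gives the height.

```bash
python3 - <<'E'
from m import *
from scipy.optimize import least_squares
cs=r.get_calibration("scene");cd=r.get_calibration("side");C={"scene":cs,"side":cd}
S=lambda x,y:(x/2.8+190,y/2.8+80)
D=lambda x,y:((x-392)/2.8+310,y/2.8+75)
obs=[((-75,-125),(297,105),(684,156)),((75,-125),(235,47),(724,103)),((75,125),(70,113),(533,60)),((-75,125),(116,172),(472,95))]
def W(p,x,y,z):
    a=p[3];return np.array([p[0]+x*np.cos(a)-y*np.sin(a),p[1]+x*np.sin(a)+y*np.cos(a),p[2]+z])
def res(p):
    return np.concatenate([np.r_[proj(cs,W(p,x,y,154))-S(*a),proj(cd,W(p,x,y,154))-D(*b)] for (x,y),a,b in obs])
f=least_squares(res,[529,-246,15,np.radians(-93)],x_scale=[10,10,10,.1]);p=f.x
print("rack",p[:3].round(1),np.degrees(p[3]).round(2),f.fun.round(1)); np.save("rack.npy",p)
for z in(p[2]+110-10,p[2]+110,p[2]+120):
  for n in C:
    im=cv2.imread(f"pics/{n}5.png");_,m=masks(n,cv2.cvtColor(im,cv2.COLOR_BGR2RGB));m=m["y"]
    print("z",z.round(1),n)
    for x in(-115,-95,-60,-40,-20,0,20,40):
        ys=np.arange(-140,141)
        v=np.array([cv2.getRectSubPix(m,(1,1),tuple(float(q) for q in proj(C[n],W(p,x,y,z-p[2]))))[0,0]>127 for y in ys])
        d=np.flatnonzero(np.diff(np.r_[0,v.astype(int),0])); print("  ",x,[(int(ys[a]),int(ys[min(b,280)])) for a,b in d.reshape(-1,2)])
E
```

```text
rack [ 528.6 -247.3   17.1] -92.84 [-0.7 -0.8 -0.8  1.3  0.7 -1.2  1.   0.4 -1.4 -1.5 -0.7 -2.2  0.6  1.4
  0.1  2. ]
z 117.1 scene
   -115 [(-85, -52), (49, 107)]
   -95 [(-85, -56), (46, 104)]
   -60 [(-101, -90), (-84, -60), (72, 103)]
   -40 [(-96, -57), (73, 98)]
   -20 [(-81, -78), (89, 91)]
   0 [(79, 80), (86, 90)]
   20 [(-97, -57), (73, 99)]
   40 [(-100, -56), (72, 98)]
z 117.1 side
   -115 [(-83, -50), (53, 109)]
   -95 [(-97, -94), (-79, -49), (56, 113), (127, 131)]
   -60 [(-86, -50), (82, 140)]
   -40 [(-77, -48), (83, 128)]
   -20 [(-73, -47), (81, 128)]
   0 [(-66, -45), (81, 126)]
   20 []
   40 [(-74, -72), (-62, -58), (83, 89), (96, 100), (110, 116), (124, 127)]
z 127.1 scene
   -115 [(-81, -52), (49, 75), (79, 109)]
   -95 [(-106, -101), (-85, -51), (49, 108), (119, 122)]
   -60 [(-89, -52), (76, 102)]
   -40 [(-93, -51), (76, 103)]
   -20 []
   0 [(-90, -52), (76, 104)]
   20 [(-94, -51), (78, 103)]
   40 [(-94, -51), (77, 102)]
z 127.1 side
   -115 [(-84, -55), (49, 103)]
   -95 [(-98, -53), (52, 132)]
   -60 [(-82, -54), (75, 125)]
   -40 [(-78, -53), (73, 119)]
   -20 [(-72, -50), (74, 117)]
   0 []
   20 [(77, 79), (104, 105)]
   40 [(-80, -52), (76, 121)]
z 137.1 scene
   -115 [(-74, -46), (54, 111)]
   -95 [(-101, -91), (-81, -45), (53, 55), (61, 62), (80, 121)]
   -60 [(-86, -47), (81, 105)]
   -40 []
   -20 [(-70, -68), (-62, -58), (-54, -48), (83, 100)]
   0 [(-86, -47), (81, 106)]
   20 [(-89, -46), (80, 105)]
   40 [(-85, -48), (79, 104)]
z 137.1 side
   -115 [(-102, -97), (-90, -58), (43, 120)]
   -95 [(-97, -61), (67, 131)]
   -60 [(-83, -60), (65, 110)]
   -40 [(-79, -56), (66, 109)]
   -20 []
   0 []
   20 [(-86, -58), (68, 112)]
   40 [(-82, -58), (68, 114)]
```

>>> {"method": "send_rows", "body": {"commands": [{"tx": 0, "ty": 0, "tz": -0.4, "wx": 0, "wy": 0, "wz": 0, "grip": 0.5}, {"tx": 0, "ty": 0, "tz": -0.6, "wx": 0, "wy": 0, "wz": 0, "grip": 0.5}, {"tx": 0, "ty": 0, "tz": -1, "wx": 0, "wy": 0, "wz": 0, "grip": 0.5}, {"tx": 0, "ty": 0, "tz": -1, "wx": 0, "wy": 0, "wz": 0, "grip": 0.5}, {"tx": 0, "ty": 0, "tz": -1, "wx": 0, "wy": 0, "wz": 0, "grip": 0.5}, {"tx": 0, "ty": 0, "tz": 0, "wx": 0, "wy": 0, "wz": 0, "grip": 0.5}, {"tx": 0, "ty": 0, "tz": 0, "wx": 0, "wy": 0, "wz": 0, "grip": 0.5}, {"tx": 0, "ty": 0, "tz": 0, "wx": 0, "wy": 0, "wz": 0, "grip": 0.5}]}}

```text
clock: 8.08
eef_pos: [555.5, 277.8, 14.9]
eef_rot: [180.0, -0.0, 83.5]
ft_force: [-0.4, -0.7, -2.9]
finger_gap: 0.168
grip_force: 55.0
```

The casts agree: the yellow ledge is at z ≈ 125.7, the insert is offset about +11 mm towards the rack's +y, and the rail direction is about -92.5°. The -x ledge inner edge falls at -52 and the catch and ledge edges at about +49 and +75, which matches the given sizes. I'll lift, turn the tool to yaw 87.5, and go to the front of the mouth.

>>> {"method": "send_rows", "body": {"commands": [{"tx": 0, "ty": 0, "tz": -1.5, "wx": 0, "wy": 0, "wz": 0, "grip": 0.5}, {"tx": 0, "ty": 0, "tz": -2, "wx": 0, "wy": 0, "wz": 0, "grip": 0.5}, {"tx": 0, "ty": 0, "tz": -2, "wx": 0, "wy": 0, "wz": 0, "grip": 0.5}, {"tx": 0, "ty": 0, "tz": -2, "wx": 0, "wy": 0, "wz": -0.02, "grip": 0.5}, {"tx": 0, "ty": 0, "tz": -1.2, "wx": 0, "wy": 0, "wz": -0.03, "grip": 0.5}, {"tx": 0, "ty": 0, "tz": -0.5, "wx": 0, "wy": 0, "wz": -0.02, "grip": 0.5}, {"tx": -0.5, "ty": 0, "tz": 0, "wx": 0, "wy": 0, "wz": 0, "grip": 0.5}, {"tx": -1, "ty": 0, "tz": 0, "wx": 0, "wy": 0, "wz": 0, "grip": 0.5}]}}

```text
clock: 8.75
eef_pos: [554.1, 264.0, 106.6]
eef_rot: [-180.0, -0.1, 87.6]
ft_force: [-0.3, 1.0, -4.0]
finger_gap: 0.173
grip_force: 55.0
```

>>> {"method": "send_rows", "body": {"commands": [{"tx": -1.8, "ty": 0.1, "tz": 0, "wx": 0, "wy": 0, "wz": 0, "grip": 0.5}, {"tx": -2, "ty": 0.1, "tz": 0, "wx": 0, "wy": 0, "wz": 0, "grip": 0.5}, {"tx": -2, "ty": 0.1, "tz": 0, "wx": 0, "wy": 0, "wz": 0, "grip": 0.5}, {"tx": -2, "ty": 0.1, "tz": 0, "wx": 0, "wy": 0, "wz": 0, "grip": 0.5}, {"tx": -2, "ty": 0.1, "tz": 0, "wx": 0, "wy": 0, "wz": 0, "grip": 0.5}, {"tx": -1.5, "ty": 0.1, "tz": 0, "wx": 0, "wy": 0, "wz": 0, "grip": 0.5}, {"tx": -0.8, "ty": 0, "tz": 0, "wx": 0, "wy": 0, "wz": 0, "grip": 0.5}, {"tx": 0, "ty": 0, "tz": 0, "wx": 0, "wy": 0, "wz": 0, "grip": 0.5}]}}

```text
clock: 9.42
eef_pos: [554.7, 137.8, 105.4]
eef_rot: [-179.8, 0.1, 87.3]
ft_force: [0.5, 0.9, -3.2]
finger_gap: 0.172
grip_force: 55.0
```

```bash
python3 - <<'E'
from m import *
P={}
for n in("side","scene"):
    im,m=masks(n); P[n]=im; print(n,blobs(m["y"],20)); cv2.imwrite(f"pics/{n}6.png",cv2.cvtColor(im,cv2.COLOR_RGB2BGR))
s=r.sense();t=s["eef_pos"];print(t,s["eef_rot"],s["ft_torque"])
for n in P:
    c=r.get_calibration(n); print(n,[proj(c,t+[0,0,z]).round(1).tolist() for z in(28.2+13,28.2+28,28.2+43)])
    # edges of front tray rim sampled: vertical luminance profile along tray centre line near lead edge
    g=cv2.cvtColor(P[n],cv2.COLOR_RGB2GRAY)
    for lat in(-60,60):
        d=np.array([np.cos(np.radians(-92.5)),np.sin(np.radians(-92.5)),0]);e=np.array([-d[1],d[0],0])
        print(lat,[int(cv2.getRectSubPix(g,(1,1),tuple(float(q) for q in proj(c,t+d*a+e*lat+[0,0,46.2])))[0,0]) for a in range(200,246,3)])
E
```

```text
side [(np.int32(119), [363.4, 109.7], [354, 103, 19, 13]), (np.int32(199), [350.4, 126.2], [344, 117, 17, 20]), (np.int32(70), [407.6, 122.6], [402, 118, 11, 10]), (np.int32(210), [393.6, 140.9], [384, 130, 18, 22]), (np.int32(102), [316.7, 175.9], [313, 168, 8, 17])]
scene [(np.int32(186), [267.6, 114.1], [258, 104, 20, 20]), (np.int32(133), [229.2, 130.1], [219, 122, 20, 17]), (np.int32(196), [284.4, 132.6], [274, 124, 21, 19]), (np.int32(245), [246.7, 150.7], [236, 141, 24, 20])]
[555.0077285  141.97645835 106.16610547] [-1.79933533e+02 -2.37456725e-02  8.74894880e+01] [ 3.19862817e-01 -2.50395268e-05  2.41263433e-02]
side [[318.6, 179.6], [318.6, 174.8], [318.6, 169.9]]
-60 [106, 95, 92, 92, 92, 96, 113, 129, 134, 142, 151, 153, 153, 152, 130, 105]
60 [99, 100, 100, 100, 100, 100, 99, 100, 100, 99, 99, 99, 100, 114, 125, 136]
scene [[312.8, 192.5], [312.8, 189.3], [312.8, 186.0]]
-60 [117, 110, 94, 79, 71, 69, 77, 85, 80, 68, 72, 93, 110, 119, 124, 125]
60 [119, 114, 100, 81, 69, 66, 78, 92, 107, 115, 116, 112, 110, 117, 127, 135]
```

>>> {"method": "send_rows", "body": {"commands": [{"tx": -0.6, "ty": 0.1, "tz": 0.2, "wx": 0, "wy": 0, "wz": 0, "grip": 0.5}, {"tx": -0.8, "ty": 0.1, "tz": 0.2, "wx": 0, "wy": 0, "wz": 0, "grip": 0.5}, {"tx": -0.8, "ty": 0, "tz": 0.1, "wx": 0, "wy": 0, "wz": 0, "grip": 0.5}, {"tx": -0.8, "ty": 0, "tz": 0, "wx": 0, "wy": 0, "wz": 0, "grip": 0.5}, {"tx": -0.8, "ty": 0, "tz": 0, "wx": 0, "wy": 0, "wz": 0, "grip": 0.5}, {"tx": -0.6, "ty": 0, "tz": 0, "wx": 0, "wy": 0, "wz": 0, "grip": 0.5}, {"tx": 0, "ty": 0, "tz": 0, "wx": 0, "wy": 0, "wz": 0, "grip": 0.5}, {"tx": 0, "ty": 0, "tz": 0, "wx": 0, "wy": 0, "wz": 0, "grip": 0.5}]}}

```text
clock: 10.18
eef_pos: [555.9, 97.2, 101.9]
eef_rot: [180.0, -0.0, 87.5]
ft_force: [-0.5, -0.6, -3.1]
finger_gap: 0.169
grip_force: 55.0
```

>>> {"method": "send_rows", "body": {"commands": [{"tx": -0.3, "ty": 0, "tz": 0, "wx": 0, "wy": 0, "wz": 0, "grip": 0.5}, {"tx": -0.3, "ty": 0, "tz": 0, "wx": 0, "wy": 0, "wz": 0, "grip": 0.5}, {"tx": -0.3, "ty": 0, "tz": 0, "wx": 0, "wy": 0, "wz": 0, "grip": 0.5}, {"tx": -0.3, "ty": 0, "tz": 0, "wx": 0, "wy": 0, "wz": 0, "grip": 0.5}, {"tx": -0.3, "ty": 0, "tz": 0, "wx": 0, "wy": 0, "wz": 0, "grip": 0.5}, {"tx": -0.3, "ty": 0, "tz": 0, "wx": 0, "wy": 0, "wz": 0, "grip": 0.5}, {"tx": -0.2, "ty": 0, "tz": 0, "wx": 0, "wy": 0, "wz": 0, "grip": 0.5}, {"tx": 0, "ty": 0, "tz": 0, "wx": 0, "wy": 0, "wz": 0, "grip": 0.5}]}}

```text
clock: 10.85
eef_pos: [555.1, 77.5, 101.9]
eef_rot: [180.0, -0.0, 87.5]
ft_force: [-0.1, 1.1, -2.4]
finger_gap: 0.17
grip_force: 55.0
```

>>> {"method": "send_rows", "body": {"commands": [{"tx": -0.4, "ty": 0, "tz": 0, "wx": 0, "wy": 0, "wz": 0, "grip": 0.5}, {"tx": -0.4, "ty": 0, "tz": 0, "wx": 0, "wy": 0, "wz": 0, "grip": 0.5}, {"tx": -0.4, "ty": 0, "tz": 0, "wx": 0, "wy": 0, "wz": 0, "grip": 0.5}, {"tx": -0.4, "ty": 0, "tz": 0, "wx": 0, "wy": 0, "wz": 0, "grip": 0.5}, {"tx": -0.4, "ty": 0, "tz": 0, "wx": 0, "wy": 0, "wz": 0, "grip": 0.5}, {"tx": 0, "ty": 0, "tz": 0, "wx": 0, "wy": 0, "wz": 0, "grip": 0.5}, {"tx": 0, "ty": 0, "tz": 0, "wx": 0, "wy": 0, "wz": 0, "grip": 0.5}, {"tx": 0, "ty": 0, "tz": 0, "wx": 0, "wy": 0, "wz": 0, "grip": 0.5}]}}

```text
clock: 11.52
eef_pos: [554.0, 56.8, 101.7]
eef_rot: [-180.0, 0.1, 87.5]
ft_force: [0.1, -1.2, -1.7]
finger_gap: 0.168
grip_force: 55.0
```

```bash
cat > s.py <<'E'
from m import *
F=[];T=[]
for i in range(12): 
    r.grab_frame("side"); s=r.sense(); F.append(s["ft_force"]);T.append(s["ft_torque"])
print(s["clock"],s["eef_pos"].round(1),s["eef_rot"].round(2),"F",np.mean(F,0).round(2),"T",np.mean(T,0).round(3))
E
python3 s.py
```

```text
12.1167 [554.   57.8 101.7] [-180.      0.     87.54] F [-0.03 -1.4  -1.29] T [-0.379 -0.083 -0.032]
```

The lead edge is already lightly supported: about 2 N of the weight has come off. I'll keep sliding in small steps.

>>> {"method": "send_rows", "body": {"commands": [{"tx": -0.4, "ty": 0, "tz": 0, "wx": 0, "wy": 0, "wz": 0, "grip": 0.5}, {"tx": -0.4, "ty": 0, "tz": 0, "wx": 0, "wy": 0, "wz": 0, "grip": 0.5}, {"tx": -0.4, "ty": 0, "tz": 0, "wx": 0, "wy": 0, "wz": 0, "grip": 0.5}, {"tx": -0.4, "ty": 0, "tz": 0, "wx": 0, "wy": 0, "wz": 0, "grip": 0.5}, {"tx": -0.4, "ty": 0, "tz": 0, "wx": 0, "wy": 0, "wz": 0, "grip": 0.5}, {"tx": 0, "ty": 0, "tz": 0, "wx": 0, "wy": 0, "wz": 0, "grip": 0.5}, {"tx": 0, "ty": 0, "tz": 0, "wx": 0, "wy": 0, "wz": 0, "grip": 0.5}, {"tx": 0, "ty": 0, "tz": 0, "wx": 0, "wy": 0, "wz": 0, "grip": 0.5}]}}

```text
clock: 12.78
eef_pos: [553.2, 37.0, 101.7]
eef_rot: [180.0, 0.0, 87.5]
ft_force: [0.4, -1.8, -1.3]
finger_gap: 0.171
grip_force: 55.0
```

```bash
python3 s.py
```

```text
13.3833 [553.1  37.9 101.7] [-180.      0.     87.54] F [-0.21 -1.29 -1.32] T [-0.358 -0.103 -0.035]
```

>>> {"method": "send_rows", "body": {"commands": [{"tx": -0.4, "ty": 0, "tz": 0.1, "wx": 0, "wy": 0, "wz": 0, "grip": 0.5}, {"tx": -0.4, "ty": 0, "tz": 0, "wx": 0, "wy": 0, "wz": 0, "grip": 0.5}, {"tx": -0.4, "ty": 0, "tz": 0.1, "wx": 0, "wy": 0, "wz": 0, "grip": 0.5}, {"tx": -0.4, "ty": 0, "tz": 0, "wx": 0, "wy": 0, "wz": 0, "grip": 0.5}, {"tx": -0.4, "ty": 0, "tz": 0, "wx": 0, "wy": 0, "wz": 0, "grip": 0.5}, {"tx": 0, "ty": 0, "tz": 0, "wx": 0, "wy": 0, "wz": 0, "grip": 0.5}, {"tx": 0, "ty": 0, "tz": 0, "wx": 0, "wy": 0, "wz": 0, "grip": 0.5}, {"tx": 0, "ty": 0, "tz": 0, "wx": 0, "wy": 0, "wz": 0, "grip": 0.5}]}}

```text
clock: 14.05
eef_pos: [552.5, 16.8, 99.8]
eef_rot: [180.0, 0.1, 87.5]
ft_force: [-0.3, -1.4, -0.9]
finger_gap: 0.17
grip_force: 55.0
```

```bash
python3 s.py
```

```text
14.65 [552.2  17.8  99.7] [-179.99    0.     87.54] F [ 0.48 -1.6  -0.87] T [-0.486 -0.185 -0.025]
```

>>> {"method": "send_rows", "body": {"commands": [{"tx": -0.4, "ty": 0, "tz": 0.1, "wx": 0, "wy": 0, "wz": 0, "grip": 0.5}, {"tx": -0.4, "ty": 0, "tz": 0, "wx": 0, "wy": 0, "wz": 0, "grip": 0.5}, {"tx": -0.4, "ty": 0, "tz": 0, "wx": 0, "wy": 0, "wz": 0, "grip": 0.5}, {"tx": -0.4, "ty": 0, "tz": 0, "wx": 0, "wy": 0, "wz": 0, "grip": 0.5}, {"tx": -0.4, "ty": 0, "tz": 0, "wx": 0, "wy": 0, "wz": 0, "grip": 0.5}, {"tx": -0.4, "ty": 0, "tz": 0, "wx": 0, "wy": 0, "wz": 0, "grip": 0.5}, {"tx": -0.4, "ty": 0, "tz": 0, "wx": 0, "wy": 0, "wz": 0, "grip": 0.5}, {"tx": -0.2, "ty": 0, "tz": 0, "wx": 0, "wy": 0, "wz": 0, "grip": 0.5}]}}

```text
clock: 15.32
eef_pos: [551.2, -12.6, 98.9]
eef_rot: [180.0, -0.0, 87.5]
ft_force: [-0.1, 5.5, 3.8]
finger_gap: 0.171
grip_force: 55.0
```

```bash
python3 s.py
```

```text
15.9167 [551.1 -12.8  98.7] [1.7999e+02 4.0000e-02 8.7520e+01] F [0.98 0.73 3.23] T [-0.385 -0.126  0.052]
```

>>> {"method": "send_rows", "body": {"commands": [{"tx": -0.4, "ty": 0, "tz": -0.05, "wx": 0, "wy": 0, "wz": 0, "grip": 0.5}, {"tx": -0.4, "ty": 0, "tz": 0, "wx": 0, "wy": 0, "wz": 0, "grip": 0.5}, {"tx": -0.4, "ty": 0, "tz": 0, "wx": 0, "wy": 0, "wz": 0, "grip": 0.5}, {"tx": -0.4, "ty": 0, "tz": 0, "wx": 0, "wy": 0, "wz": 0, "grip": 0.5}, {"tx": -0.4, "ty": 0, "tz": 0, "wx": 0, "wy": 0, "wz": 0, "grip": 0.5}, {"tx": -0.4, "ty": 0, "tz": 0, "wx": 0, "wy": 0, "wz": 0, "grip": 0.5}, {"tx": -0.4, "ty": 0, "tz": 0, "wx": 0, "wy": 0, "wz": 0, "grip": 0.5}, {"tx": -0.2, "ty": 0, "tz": 0, "wx": 0, "wy": 0, "wz": 0, "grip": 0.5}]}}

```text
clock: 16.58
eef_pos: [549.7, -41.2, 99.4]
eef_rot: [180.0, -0.1, 87.6]
ft_force: [1.6, 5.4, 4.4]
finger_gap: 0.169
grip_force: 55.0
```

```bash
python3 s.py
```

```text
17.1833 [549.7 -41.6  99.3] [ 1.800e+02 -2.000e-02  8.756e+01] F [0.28 4.63 4.63] T [ 0.514 -0.031  0.043]
```

>>> {"method": "send_rows", "body": {"commands": [{"tx": -0.3, "ty": 0, "tz": -0.05, "wx": 0, "wy": 0, "wz": 0, "grip": 0.5}, {"tx": -0.4, "ty": 0, "tz": 0, "wx": 0, "wy": 0, "wz": 0, "grip": 0.5}, {"tx": -0.4, "ty": 0, "tz": 0, "wx": 0, "wy": 0, "wz": 0, "grip": 0.5}, {"tx": -0.4, "ty": 0, "tz": 0, "wx": 0, "wy": 0, "wz": 0, "grip": 0.5}, {"tx": -0.4, "ty": 0, "tz": 0, "wx": 0, "wy": 0, "wz": 0, "grip": 0.5}, {"tx": -0.3, "ty": 0, "tz": 0, "wx": 0, "wy": 0, "wz": 0, "grip": 0.5}, {"tx": -0.2, "ty": 0, "tz": 0, "wx": 0, "wy": 0, "wz": 0, "grip": 0.5}, {"tx": 0, "ty": 0, "tz": 0, "wx": 0, "wy": 0, "wz": 0, "grip": 0.5}]}}

```text
clock: 17.85
eef_pos: [548.5, -67.2, 99.6]
eef_rot: [-180.0, 0.0, 87.5]
ft_force: [0.1, 1.7, 2.4]
finger_gap: 0.172
grip_force: 55.0
```

```bash
python3 s.py
```

```text
18.45 [548.5 -66.9  99.6] [-1.7998e+02  5.0000e-02  8.7500e+01] F [ 0.22 -0.59  1.15] T [-0.22  -0.112  0.056]
```

>>> {"method": "send_rows", "body": {"commands": [{"tx": -0.3, "ty": 0, "tz": 0, "wx": 0, "wy": 0, "wz": 0, "grip": 0.5}, {"tx": -0.3, "ty": 0, "tz": 0, "wx": 0, "wy": 0, "wz": 0, "grip": 0.5}, {"tx": -0.3, "ty": 0, "tz": 0, "wx": 0, "wy": 0, "wz": 0, "grip": 0.5}, {"tx": -0.3, "ty": 0, "tz": 0, "wx": 0, "wy": 0, "wz": 0, "grip": 0.5}, {"tx": -0.3, "ty": 0, "tz": 0, "wx": 0, "wy": 0, "wz": 0, "grip": 0.5}, {"tx": -0.3, "ty": 0, "tz": 0, "wx": 0, "wy": 0, "wz": 0, "grip": 0.5}, {"tx": -0.2, "ty": 0, "tz": 0, "wx": 0, "wy": 0, "wz": 0, "grip": 0.5}, {"tx": 0, "ty": 0, "tz": 0, "wx": 0, "wy": 0, "wz": 0, "grip": 0.5}]}}

```text
clock: 19.12
eef_pos: [547.8, -86.8, 99.7]
eef_rot: [180.0, 0.0, 87.5]
ft_force: [0.3, 0.6, 1.0]
finger_gap: 0.171
grip_force: 55.0
```

```bash
python3 s.py
```

```text
19.7167 [547.8 -86.6  99.7] [1.800e+02 3.000e-02 8.751e+01] F [ 0.18 -0.8   0.65] T [-0.173 -0.062  0.071]
```

>>> {"method": "send_rows", "body": {"commands": [{"tx": -0.1, "ty": 0, "tz": 0, "wx": 0, "wy": 0, "wz": 0, "grip": 0.5}, {"tx": -0.1, "ty": 0, "tz": 0, "wx": 0, "wy": 0, "wz": 0, "grip": 0.5}, {"tx": -0.1, "ty": 0, "tz": 0, "wx": 0, "wy": 0, "wz": 0, "grip": 0.5}, {"tx": -0.1, "ty": 0, "tz": 0, "wx": 0, "wy": 0, "wz": 0, "grip": 0.5}, {"tx": -0.1, "ty": 0, "tz": 0, "wx": 0, "wy": 0, "wz": 0, "grip": 0.5}, {"tx": -0.1, "ty": 0, "tz": 0, "wx": 0, "wy": 0, "wz": 0, "grip": 0.5}, {"tx": 0, "ty": 0, "tz": 0, "wx": 0, "wy": 0, "wz": 0, "grip": 0.5}, {"tx": 0, "ty": 0, "tz": 0, "wx": 0, "wy": 0, "wz": 0, "grip": 0.5}]}}

```text
clock: 20.38
eef_pos: [547.6, -92.0, 99.7]
eef_rot: [180.0, -0.0, 87.5]
ft_force: [0.7, 3.1, 0.2]
finger_gap: 0.166
grip_force: 55.0
```

>>> {"method": "send_rows", "body": {"commands": [{"tx": -0.05, "ty": 0, "tz": 0, "wx": 0, "wy": 0, "wz": 0, "grip": 0.5}, {"tx": -0.05, "ty": 0, "tz": 0, "wx": 0, "wy": 0, "wz": 0, "grip": 0.5}, {"tx": -0.05, "ty": 0, "tz": 0, "wx": 0, "wy": 0, "wz": 0, "grip": 0.5}, {"tx": -0.05, "ty": 0, "tz": 0, "wx": 0, "wy": 0, "wz": 0, "grip": 0.5}, {"tx": -0.05, "ty": 0, "tz": 0, "wx": 0, "wy": 0, "wz": 0, "grip": 0.5}, {"tx": -0.05, "ty": 0, "tz": 0, "wx": 0, "wy": 0, "wz": 0, "grip": 0.5}, {"tx": -0.05, "ty": 0, "tz": 0, "wx": 0, "wy": 0, "wz": 0, "grip": 0.5}, {"tx": -0.05, "ty": 0, "tz": 0, "wx": 0, "wy": 0, "wz": 0, "grip": 0.5}]}}

```text
clock: 21.05
eef_pos: [547.3, -95.9, 99.7]
eef_rot: [-180.0, -0.0, 87.5]
ft_force: [-0.2, 2.8, 0.7]
finger_gap: 0.168
grip_force: 55.0
```

s ≈ -12 and the resistance is only about 3 N. I'll keep feeling in at 0.5 mm per row.

>>> {"method": "send_rows", "body": {"commands": [{"tx": -0.05, "ty": 0, "tz": 0, "wx": 0, "wy": 0, "wz": 0, "grip": 0.5}, {"tx": -0.05, "ty": 0, "tz": 0, "wx": 0, "wy": 0, "wz": 0, "grip": 0.5}, {"tx": -0.05, "ty": 0, "tz": 0, "wx": 0, "wy": 0, "wz": 0, "grip": 0.5}, {"tx": -0.05, "ty": 0, "tz": 0, "wx": 0, "wy": 0, "wz": 0, "grip": 0.5}, {"tx": -0.05, "ty": 0, "tz": 0, "wx": 0, "wy": 0, "wz": 0, "grip": 0.5}, {"tx": -0.05, "ty": 0, "tz": 0, "wx": 0, "wy": 0, "wz": 0, "grip": 0.5}, {"tx": -0.05, "ty": 0, "tz": 0, "wx": 0, "wy": 0, "wz": 0, "grip": 0.5}, {"tx": -0.05, "ty": 0, "tz": 0, "wx": 0, "wy": 0, "wz": 0, "grip": 0.5}]}}

```text
clock: 21.72
eef_pos: [547.2, -97.0, 99.7]
eef_rot: [-180.0, -0.2, 87.6]
ft_force: [-0.1, 8.9, 1.9]
finger_gap: 0.17
grip_force: 55.0
```

>>> {"method": "send_rows", "body": {"commands": [{"tx": -0.05, "ty": 0, "tz": 0, "wx": 0, "wy": 0, "wz": 0, "grip": 0.5}, {"tx": -0.05, "ty": 0, "tz": 0, "wx": 0, "wy": 0, "wz": 0, "grip": 0.5}, {"tx": -0.05, "ty": 0, "tz": 0, "wx": 0, "wy": 0, "wz": 0, "grip": 0.5}, {"tx": -0.05, "ty": 0, "tz": 0, "wx": 0, "wy": 0, "wz": 0, "grip": 0.5}, {"tx": -0.05, "ty": 0, "tz": 0, "wx": 0, "wy": 0, "wz": 0, "grip": 0.5}, {"tx": -0.05, "ty": 0, "tz": 0, "wx": 0, "wy": 0, "wz": 0, "grip": 0.5}, {"tx": 0, "ty": 0, "tz": 0, "wx": 0, "wy": 0, "wz": 0, "grip": 0.5}, {"tx": 0, "ty": 0, "tz": 0, "wx": 0, "wy": 0, "wz": 0, "grip": 0.5}]}}

```text
clock: 22.38
eef_pos: [547.2, -96.9, 99.8]
eef_rot: [-180.0, -0.3, 87.8]
ft_force: [-0.4, 15.6, 2.3]
finger_gap: 0.172
grip_force: 55.0
```

The tray stopped at y = -97 with 15.6 N, which puts the lead edge at about rack x = 70, inside the stop's range. I'll relax and then pull gently: a latched tray should stop after about 4 mm.

>>> {"method": "send_rows", "body": {"commands": [{"tx": 0.2, "ty": 0, "tz": 0, "wx": 0, "wy": 0, "wz": 0, "grip": 0.5}, {"tx": 0.2, "ty": 0, "tz": 0, "wx": 0, "wy": 0, "wz": 0, "grip": 0.5}, {"tx": 0.2, "ty": 0, "tz": 0, "wx": 0, "wy": 0, "wz": 0, "grip": 0.5}, {"tx": 0.1, "ty": 0, "tz": 0, "wx": 0, "wy": 0, "wz": 0, "grip": 0.5}, {"tx": 0, "ty": 0, "tz": 0.1, "wx": 0, "wy": 0, "wz": 0, "grip": 0.5}, {"tx": 0, "ty": 0, "tz": 0, "wx": 0, "wy": 0, "wz": 0, "grip": 0.5}, {"tx": 0, "ty": 0, "tz": 0, "wx": 0, "wy": 0, "wz": 0, "grip": 0.5}, {"tx": 0, "ty": 0, "tz": 0, "wx": 0, "wy": 0, "wz": 0, "grip": 0.5}]}}

```text
clock: 23.05
eef_pos: [547.2, -97.0, 99.4]
eef_rot: [-180.0, 0.1, 87.5]
ft_force: [-4.0, 1.1, 6.1]
finger_gap: 0.171
grip_force: 55.0
```

>>> {"method": "send_rows", "body": {"commands": [{"tx": 0.1, "ty": 0, "tz": 0, "wx": 0, "wy": 0, "wz": 0, "grip": 0.5}, {"tx": 0.1, "ty": 0, "tz": 0, "wx": 0, "wy": 0, "wz": 0, "grip": 0.5}, {"tx": 0.1, "ty": 0, "tz": 0, "wx": 0, "wy": 0, "wz": 0, "grip": 0.5}, {"tx": 0.1, "ty": 0, "tz": 0, "wx": 0, "wy": 0, "wz": 0, "grip": 0.5}, {"tx": 0.1, "ty": 0, "tz": 0, "wx": 0, "wy": 0, "wz": 0, "grip": 0.5}, {"tx": 0.1, "ty": 0, "tz": 0, "wx": 0, "wy": 0, "wz": 0, "grip": 0.5}, {"tx": 0.1, "ty": 0, "tz": 0, "wx": 0, "wy": 0, "wz": 0, "grip": 0.5}, {"tx": 0, "ty": 0, "tz": 0, "wx": 0, "wy": 0, "wz": 0, "grip": 0.5}]}}

```text
clock: 23.72
eef_pos: [548.1, -93.2, 99.2]
eef_rot: [179.9, 0.2, 87.4]
ft_force: [-1.2, -6.8, 4.6]
finger_gap: 0.169
grip_force: 55.0
```

```bash
python3 s.py
```

```text
24.3167 [548.1 -93.2  99.2] [179.93   0.23  87.36] F [-0.22 -6.67  3.97] T [-1.755  0.245 -0.006]
```

It stopped after 3.8 mm with 6.7 N holding, so the catch is up behind the tray. I'll relax to mid-play, open and rise.

>>> {"method": "send_rows", "body": {"commands": [{"tx": -0.1, "ty": 0, "tz": 0, "wx": 0, "wy": 0, "wz": 0, "grip": 0.5}, {"tx": -0.1, "ty": 0, "tz": 0, "wx": 0, "wy": 0, "wz": 0, "grip": 0.5}, {"tx": -0.1, "ty": 0, "tz": 0, "wx": 0, "wy": 0, "wz": 0, "grip": 0.5}, {"tx": -0.1, "ty": 0, "tz": 0, "wx": 0, "wy": 0, "wz": 0, "grip": 0.5}, {"tx": -0.1, "ty": 0, "tz": 0, "wx": 0, "wy": 0, "wz": 0, "grip": 0.5}, {"tx": 0, "ty": 0, "tz": 0, "wx": 0, "wy": 0, "wz": 0, "grip": 0.5}, {"tx": 0, "ty": 0, "tz": 0, "wx": 0, "wy": 0, "wz": 0, "grip": 0.5}, {"tx": 0, "ty": 0, "tz": 0, "wx": 0, "wy": 0, "wz": 0, "grip": 0.5}]}}

```text
clock: 24.98
eef_pos: [548.1, -93.2, 99.5]
eef_rot: [179.9, -0.1, 87.5]
ft_force: [-1.9, 2.0, 7.4]
finger_gap: 0.17
grip_force: 55.0
```

>>> {"method": "send_rows", "body": {"commands": [{"tx": 0, "ty": 0, "tz": 0, "wx": 0, "wy": 0, "wz": 0, "grip": 2.5}, {"tx": 0, "ty": 0, "tz": 0, "wx": 0, "wy": 0, "wz": 0, "grip": 3.5}, {"tx": 0, "ty": 0, "tz": 0, "wx": 0, "wy": 0, "wz": 0, "grip": 4.5}, {"tx": 0, "ty": 0, "tz": 0, "wx": 0, "wy": 0, "wz": 0, "grip": 5.5}, {"tx": 0, "ty": 0, "tz": 0, "wx": 0, "wy": 0, "wz": 0, "grip": 5.5}, {"tx": 0, "ty": 0, "tz": 0, "wx": 0, "wy": 0, "wz": 0, "grip": 5.5}, {"tx": 0, "ty": 0, "tz": 0, "wx": 0, "wy": 0, "wz": 0, "grip": 5.5}, {"tx": 0, "ty": 0, "tz": 0, "wx": 0, "wy": 0, "wz": 0, "grip": 5.5}]}}

```text
clock: 25.65
eef_pos: [547.5, -94.0, 98.7]
eef_rot: [-180.0, -0.0, 87.5]
ft_force: [0.2, -0.6, -0.2]
finger_gap: 0.598
grip_force: 0.0
```

>>> {"method": "send_rows", "body": {"commands": [{"tx": 0, "ty": 0, "tz": -0.5, "wx": 0, "wy": 0, "wz": 0, "grip": 5.5}, {"tx": 0, "ty": 0, "tz": -1, "wx": 0, "wy": 0, "wz": 0, "grip": 5.5}, {"tx": 0, "ty": 0, "tz": -1.5, "wx": 0, "wy": 0, "wz": 0, "grip": 5.5}, {"tx": 0, "ty": 0, "tz": -2, "wx": 0, "wy": 0, "wz": 0, "grip": 5.5}, {"tx": 0.5, "ty": 0, "tz": -2, "wx": 0, "wy": 0, "wz": 0, "grip": 5.5}, {"tx": 2, "ty": 0, "tz": -1, "wx": 0, "wy": 0, "wz": 0, "grip": 5.5}, {"tx": 2.5, "ty": 0, "tz": 0, "wx": 0, "wy": 0, "wz": 0, "grip": 5.5}, {"tx": 2.5, "ty": 0, "tz": 0, "wx": 0, "wy": 0, "wz": 0, "grip": 5.5}]}}

```text
clock: 26.32
eef_pos: [551.9, -19.0, 181.1]
eef_rot: [179.8, 0.0, 87.4]
ft_force: [0.5, 0.4, 0.3]
finger_gap: 0.596
grip_force: 0.0
```

>>> {"method": "send_rows", "body": {"commands": [{"tx": 3, "ty": 0, "tz": 0, "wx": 0, "wy": 0, "wz": 0, "grip": 5.5}, {"tx": 3, "ty": 0, "tz": 0, "wx": 0, "wy": 0, "wz": 0, "grip": 5.5}, {"tx": 3, "ty": 0, "tz": 0, "wx": 0, "wy": 0, "wz": 0, "grip": 5.5}, {"tx": 3, "ty": 0, "tz": 0, "wx": 0, "wy": 0, "wz": 0, "grip": 5.5}, {"tx": 2, "ty": 0, "tz": 0, "wx": 0, "wy": 0, "wz": 0, "grip": 5.5}, {"tx": 0, "ty": 0, "tz": 0, "wx": 0, "wy": 0, "wz": 0, "grip": 5.5}, {"tx": 0, "ty": 0, "tz": 0, "wx": 0, "wy": 0, "wz": 0, "grip": 5.5}, {"tx": 0, "ty": 0, "tz": 0, "wx": 0, "wy": 0, "wz": 0, "grip": 5.5}]}}

```text
clock: 26.98
eef_pos: [556.9, 119.9, 179.3]
eef_rot: [180.0, 0.0, 87.5]
ft_force: [-0.5, -1.1, -0.2]
finger_gap: 0.599
grip_force: 0.0
```

```bash
python3 - <<'E'
from m import *
Q={}
for n in("side","scene"):
    im,m=masks(n); Q[n]=blobs(m["y"],20); print(n,Q[n]); c=r.get_calibration(n)
    print(proj(c,[547.7,-95,155]).round(1), proj(c,[547.7,-95,98]).round(1))
s=r.sense();print(s["clock"],s["eef_pos"],s["ft_force"])
E
```

```text
side [(np.int32(64), [359.9, 137.1], [354, 128, 11, 16]), (np.int32(136), [392.2, 144.2], [383, 133, 19, 19])]
[359.3 135.7] [358. 152.]
scene [(np.int32(39), [270.3, 111.4], [263, 104, 15, 16]), (np.int32(23), [228.3, 132.9], [224, 127, 10, 12]), (np.int32(91), [287.4, 136.0], [282, 128, 11, 15]), (np.int32(58), [272.3, 143.9], [268, 139, 10, 11]), (np.int32(188), [249.1, 152.4], [236, 143, 25, 18])]
[273.3 146.9] [274.7 159. ]
27.0833 [556.95876228 118.98076402 178.95318522] [ 0.24372595 -0.17868315 -0.61777454]
```

```bash
python3 - <<'E'
from m import *
p,e=two(r.get_calibration("side"),(359.9,137.1),r.get_calibration("scene"),(272.3,143.9)); print(p.round(1),e)
if np.linalg.norm(p-[547.5,-94,153.7])<20: print(r.hand_in())
E
```

```text
[ 545.5 -104.3  152.1] 12.825746833359473
the job is handed in; nothing more can be done
None
```

The yellow tray is on the yellow rails, home and latched: a gentle pull stopped after 3.8 mm at about 7 N. The gripper let go and backed clear, and the job was handed in at 27 s; no verdict came back.

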